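# Put the vial cartons into the barred drawer and bar it again

### The job

Put every vial carton that is on the green mat away in the drawer of the bench chest: lift the drop bar straight and level up out of both U brackets and lay it aside on the bench, pull the drawer open, set the cartons upright and flat on the drawer's floor, and slide the drawer fully shut without slamming it. Then lower the bar back down into both brackets, grip upwards. Do not drop the cartons, they hold glass vials, and leave the bottle, the tube rack and the pen cup where they stand.

Things in the scene. Friction and masses are not known exactly. Their poses are not given: they have to be found in the camera images.
- chest: White bench-top chest, 300 deep (x) x 330 wide (y) x 150 high, fixed during a run, with one drawer in its front. Origin: at bench level in the middle of its front plane (where the shut drawer's front lies). Its +x points into the chest; the drawer comes out along -x. Two steel U brackets stand on the front at the left and right edges.
- bracket_left (a point): Centre of the slot floor in the left (+y) U bracket, 148 mm left of the chest's middle, 20 mm in front of the chest's front plane, 126 mm above the bench. The slot runs along the chest's y, is open at the top and at both ends, 32 mm wide front to back, 24 mm long; its rear side is a plate on the chest front, its front lip is upright to 26 mm above the slot floor, then flares outward up to 37 mm above it.
- bracket_right (a point): The same point in the right (-y) U bracket, 296 mm from the left one.
- bar: Aluminium drop bar, 24 x 24 mm square, 360 mm long along its own y, with a red bow grip on its middle; 0.42 kg. Origin: centre of the underside, so it is 126 mm above the bench when seated in the brackets. While it is seated it stands in front of the drawer's upper edge (just above the drawer handle) and the drawer cannot be opened. It is symmetric end for end. It stands stably on the bench, grip up.
- bar_grip (a point): Middle of the bow grip's top beam, 60 mm above the bar's underside. The beam is 104 mm long along the bar, 16 mm thick across it, 20 mm high (50 to 70 mm above the bar's underside); open space 26 mm high below it between two posts. Pinch it across its thickness from above.
- drawer (a joint): How far the drawer is pulled out, m: 0 shut, 0.20 fully open (stop). It slides along the chest's -x, with about 1.5 N of friction, and stays where it is left.
- drawer_handle (a point): Middle of the drawer's bar handle: a round steel rod 11 mm thick, 110 mm between its posts along the chest's y, 45 mm in front of the drawer front, 116 mm above the bench (34 mm below the chest's top). Moves with the drawer.
- drawer_floor (a point): Middle of the front edge of the drawer's inner floor, 34 mm above the bench; moves with the drawer. Axes as the chest's. The clear inside runs from x = 0 to 254 mm and 126 mm to either side in y; back and side walls stand 60 mm above the floor, the front panel 112 mm. Open by d, the floor from x = 0 to d - 12 mm lies clear in front of the chest, the rest under its top.
- mat: Thin green mat, 280 (x) x 240 (y) x 2 mm, fixed on the bench; the cartons stand on it. Origin: centre of its underside.
- carton_a: White and light blue carton of glass vials with yellow caps, 88 mm long (x), 44 mm wide (y), 58 mm high over the caps; the straight grippable sides are 44 mm high. 0.16 kg. Origin: centre of its underside. May be absent.
- carton_b: White and light blue carton of glass vials with red caps, 88 mm long (x), 44 mm wide (y), 58 mm high over the caps; the straight grippable sides are 44 mm high. 0.16 kg. Origin: centre of its underside. May be absent.
- carton_c: White and light blue carton of glass vials with green caps, 88 mm long (x), 44 mm wide (y), 58 mm high over the caps; the straight grippable sides are 44 mm high. 0.16 kg. Origin: centre of its underside. May be absent.
- carton_d: White and light blue carton of glass vials with black caps, 88 mm long (x), 44 mm wide (y), 58 mm high over the caps; the straight grippable sides are 44 mm high. 0.16 kg. Origin: centre of its underside. May be absent.
- rinse_bottle: White bottle with a blue cap, 66 mm across, 165 mm high, on the right; not part of the job. Origin: centre of its underside.
- tube_rack: Light blue rack of capped tubes, 135 (x) x 80 (y) x 99 mm high, on the left; not part of the job. Origin: centre of its underside.
- pen_cup: Grey cup, 72 mm across, 90 mm high, on the right; not part of the job. The bench on the right, nearer the robot than this cup and the bottle (x 0.2 to 0.6 m, y about -0.36 m), is clear. Origin: centre of its underside.

How it is judged:
By the outcome, as a careful person would: the job done as asked, in the order asked, and still so for the second after the job is handed in, with the robot touching nothing.
Of carton_a, carton_b, carton_c, carton_d only 2 to 4 are there at a start; the rules pass over those that are not, and their reading is None.
At some moment in a run one of carton_a, carton_b, carton_c, carton_d may be knocked a few centimetres aside while the robot is not near it.
It also fails if it takes over 210 s, if anything falls off the work surface, if the arm or the gripper's body presses on something with over 40 N, if the wrist force passes 120 N, or if a joint passes its speed limit or range.

### The arm

A 7-joint arm with a two-finger parallel gripper is mounted at the origin on the work surface. World frame = base frame: x ahead of the robot, y to its left, z up, the work surface at z = 0. Lengths are in m, angles in degrees, forces in N, time in s.
With the tool pointing down it reaches from about 0.425 to 0.875 m from the base axis. Payload 4.7 kg.
Tool frame: the origin (TCP) lies at the very end of the fingers, on their centre line; the grasp point (between the pads) lies 19 mm behind it; z points along the fingers, y is the direction in which the jaws open and shut (so a half turn about z gives the same grasp; the last joint's range is limited). The gripper opens to 87 mm and grips with 3 to 60 N. Pads are 19 mm wide; open, the fingers measure 117 mm over their backs; the gripper's body (75 mm by 190 mm) begins 51 mm behind the grasp point.
Start: joints at [77.412, 18.392, -4.016, 83.108, 1.295, 78.541, -3.26], TCP at [0.151, -0.632, 0.223] pointing down, gripper open.
Joint ranges: [-163.93, 163.93], [-17.29, 119.83], [-79.2, 71.16], [3.27, 140.29], [-89.18, 269.18], [5.43, 117.66], [-154.24, 154.24]. Speed limits (degrees/s): [147.25, 147.25, 180, 180, 180, 180, 180].

### API

Orientations are given as a 3x3 rotation matrix whose columns are the frame's x, y, z axes.
In Python, from rig import r, get_image, ticket gives the robot as it stands.
- The arm moves only by the tool drive_tool, never from a script. Its argument "plan" is text: rows parted by semicolons, each of 6 numbers parted by spaces: the shift along the tool's x, y, z in units of 25 mm (1.0 is 25 mm), then the turn, a rotation vector about the tool's x, y, z in units of 8 degrees (1.0 is 8 degrees). A call has exactly 8 rows; each row shifts and turns the commanded pose from where the row before left it, along the tool's axes as they then stand; what a row does not reach is not made up. A row lasts 1/10 s, in which the tool goes at most 50 mm and 8.59 degrees, less where a joint would pass 70% of its speed; a pose out of reach is approached as far as the arm can. A call is refused whole if a number of a shift passes 1 or a number of a turn 1, either way. A call with a gripper value outside its range is refused whole. "fingers" is the opening, from 0 (shut) to 1 (fully open), set as the call begins (left out, the last holds). The fingers move at their own pace and stop on an object; "newtons" is the grip in N (left out, the last holds). Time passes only in rows, so rows that do not move let the fingers close, or fill a call up. It gives the time, the measured TCP pose, the force and the opening at its end, in the units of the state.
- r.read_state(): the state, without advancing time (a new reading comes with each control period).
- get_image(name): name is "scene" or "top" or "wrist"; returns a dict with "pixels" (400x640x3 uint8, blue, green, red), "K" (3x3 intrinsics, pixels), "R" (3x3) and "t" (3): a world point X has camera coordinates R X + t. Camera axes: x right, y down, z forward; pixel columns grow to the right and rows downward; lengths in m; the calibration is good to about 2 mm. A picture is of the moment at which its call begins. There is no depth.
- ticket.job_done(): hands the job in, once; it reports no verdict.
The state is a dict: "clock": time; "qpos": joint angles; "dq": joint speeds; "tau": joint torques, N m; "position": TCP position; "orientation": TCP orientation; "force": force on the tool from outside, world axes, zero at the start; "wrist_torque": the same for the moment, N m; "opening": finger opening in m.
Only numpy, scipy, OpenCV 4.12 (cv2) and the standard library are available. Lean on these libraries where they do the work, as an engineer would, in place of code of your own. Each camera call takes 0.05 s, during which the arm holds its last target.

## Working session

There is one attempt and no reset: what is moved stays moved. The work goes in short steps, Python scripts to look and compute and a tool call to move; the robot and the scene stay as the last step left them, time stands still between calls to the robot, and variables do not carry over. Pictures are saved under pics/ and viewed, and the job is handed in when it is done.

Besides the shell and the picture viewer there is one more tool, called after ">>>" as name(argument=value, ...), one argument or row to a line, values as JSON. drive_tool: Moves the arm, as the interface text tells. Its arguments: {"type":"object","properties":{"plan":{"type":"string"},"fingers":{"type":"number"},"newtons":{"type":"number"}},"required":["plan"]}

```bash
ls; mkdir -p pics; cat > h.py <<'E'
import numpy as np, cv2
from rig import r, get_image, ticket
def snap(n,f):
    im=get_image(n); cv2.imwrite('pics/'+f+'.png',im['pixels']); np.savez('pics/'+f+'.npz',**im); return im
def ray(im,u,v):
    K,R,t=[np.array(im[k]) for k in 'KRt']
    c=-R.T@t; d=R.T@np.linalg.inv(K)@np.array([u,v,1.]); return c,d/np.linalg.norm(d)
def onz(im,u,v,z):
    c,d=ray(im,u,v); return c+d*(z-c[2])/d[2]
def proj(im,X):
    K,R,t=[np.array(im[k]) for k in 'KRt']
    p=K@(R@np.array(X)+t.ravel()); return p[:2]/p[2]
def st():
    s=r.read_state(); print({k:np.round(np.array(s[k]),3).tolist() for k in ('clock','qpos','position','orientation','force','opening')}); return s
E
python3 - <<'E'
from h import *
st()
for n in('scene','top','wrist'):
    im=snap(n,n+'0'); print(n,np.round(im['K'],1).tolist(),np.round(im['R'],3).tolist(),np.round(im['t'],3).tolist())
E
```

```text
pics
{'clock': 0.0, 'qpos': [77.411, 18.439, -4.015, 83.176, 1.296, 78.539, -3.26], 'position': [0.15, -0.632, 0.221], 'orientation': [[0.973, 0.232, -0.001], [0.232, -0.973, 0.002], [-0.0, -0.002, -1.0]], 'force': [0.286, 0.75, -0.478], 'opening': 0.087}
scene [[389.0, 0.0, 313.6], [0.0, 389.0, 202.7], [0.0, 0.0, 1.0]] [[-0.676, 0.737, -0.005], [0.435, 0.394, -0.81], [-0.595, -0.549, -0.587]] [0.41, -0.106, 1.543]
top [[370.0, 0.0, 311.9], [0.0, 370.0, 193.3], [0.0, 0.0, 1.0]] [[0.013, -1.0, 0.017], [-0.988, -0.015, -0.156], [0.157, -0.014, -0.988]] [-0.071, 0.566, 1.369]
wrist [[354.8, 0.0, 323.9], [0.0, 354.8, 199.9], [0.0, 0.0, 1.0]] [[0.232, -0.973, -0.001], [-0.939, -0.224, 0.261], [-0.254, -0.06, -0.965]] [-0.65, -0.032, 0.389]
```

View pics/scene0.png

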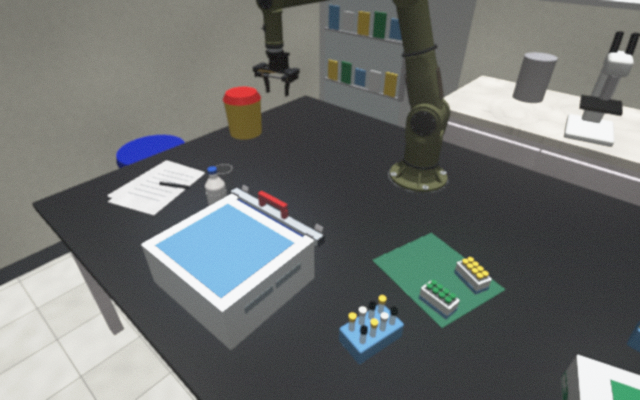

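View pics/top0.png

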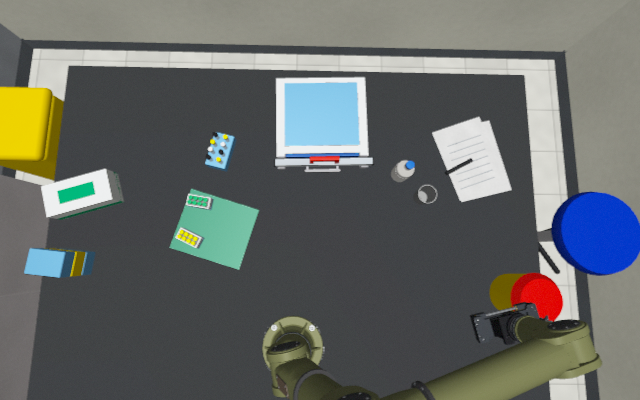

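View pics/wrist0.png

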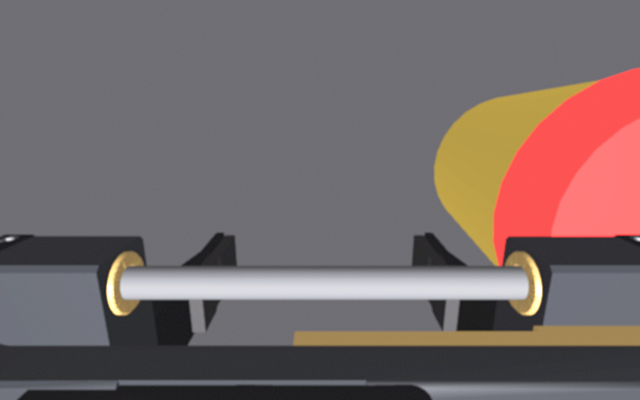

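The scene shows two cartons on the mat: yellow caps at about (188,238) and green caps at about (199,201) in the top view. The chest front is near row 160 and the red grip near (324,159). Next I'll measure these.

```bash
python3 - <<'E'
from h import *
im=dict(np.load('pics/top0.npz')); p=im['pixels']
cv2.imwrite('pics/topz.png',cv2.resize(p[60:280,160:440],None,fx=2.85,fy=2.7,interpolation=cv2.INTER_CUBIC))
hsv=cv2.cvtColor(p,cv2.COLOR_BGR2HSV)
def mask(lo,hi,roi):
    m=cv2.inRange(hsv,lo,hi); z=np.zeros_like(m); x0,y0,x1,y1=roi; z[y0:y1,x0:x1]=m[y0:y1,x0:x1]; return z
def rect(m): 
    pts=np.argwhere(m)[:,::-1].astype(np.float32); return cv2.minAreaRect(pts),len(pts)
g=mask((0,150,120),(8,255,255),(290,140,360,180)); R,n=rect(g); print('grip',R,n,onz(im,*R[0],.196)); 
for q in cv2.boxPoints(R): print(onz(im,*q,.196).round(3))
y=mask((22,120,120),(35,255,255),(170,180,210,260)); R,n=rect(y); print('yel',R,n,onz(im,*R[0],.06))
for q in cv2.boxPoints(R): print(onz(im,*q,.06).round(3))
w=mask((0,0,150),(180,60,255),(165,180,225,260)); 
c,_=cv2.findContours(w,cv2.RETR_EXTERNAL,cv2.CHAIN_APPROX_SIMPLE)
for k in c:
    if cv2.contourArea(k)>20:
        R=cv2.minAreaRect(k); print('carton',R); print(np.array([onz(im,*q,.046) for q in cv2.boxPoints(R)]).round(3).tolist())
gm=mask((70,80,60),(90,255,200),(160,180,270,280)); R,n=rect(gm); print('mat',R,n); print(np.array([onz(im,*q,.002) for q in cv2.boxPoints(R)]).round(3).tolist())
b=mask((95,80,150),(110,255,255),(270,70,380,170)); R,n=rect(b); print('blue',R,n,np.array([onz(im,*q,.15) for q in cv2.boxPoints(R)]).round(3).tolist())
w=mask((0,0,170),(180,40,255),(270,70,380,170)); R,n=rect(w); print('white',R,n,np.array([onz(im,*q,.15) for q in cv2.boxPoints(R)]).round(3).tolist())
E
```

```text
grip ((324.0, 159.5), (5.0, 28.0), 90.0) 120 [ 0.66235473 -0.10120893  0.196     ]
[ 0.67  -0.053  0.196]
[ 0.672 -0.15   0.196]
[ 0.654 -0.15   0.196]
[ 0.653 -0.053  0.196]
yel ((186.90000915527344, 237.2000274658203), (19.677398681640625, 8.497058868408203), 26.56505012512207) 134 [0.39368394 0.39633527 0.06      ]
[0.395 0.436 0.06 ]
[0.423 0.424 0.06 ]
[0.392 0.357 0.06 ]
[0.364 0.369 0.06 ]
carton ((187.9848175048828, 237.22885131835938), (24.125667572021484, 12.528580665588379), 27.758541107177734)
[[0.394, 0.447, 0.046], [0.435, 0.428, 0.046], [0.395, 0.346, 0.046], [0.353, 0.365, 0.046]]
carton ((197.87600708007812, 200.9320068359375), (24.23897933959961, 12.432538986206055), 10.304847717285156)
[[0.515, 0.416, 0.046], [0.562, 0.411, 0.046], [0.547, 0.32, 0.046], [0.5, 0.326, 0.046]]
mat ((213.99569702148438, 228.5133056640625), (74.1846923828125, 63.71879959106445), 17.927919387817383) 4029
[[0.356, 0.481, 0.002], [0.592, 0.421, 0.002], [0.506, 0.142, 0.002], [0.274, 0.208, 0.002]]
blue ((321.4999694824219, 119.49998474121094), (72.99998474121094, 72.99998474121094), 0.0) 4648 [[0.685, 0.037, 0.15], [0.963, 0.043, 0.15], [0.968, -0.228, 0.15], [0.689, -0.226, 0.15]]
white ((326.94683837890625, 119.30799865722656), (102.90575408935547, 99.89363861083984), 0.7073193788528442) 2960 [[0.638, 0.072, 0.15], [1.019, 0.078, 0.15], [1.022, -0.307, 0.15], [0.639, -0.296, 0.15]]
```

View pics/topz.png

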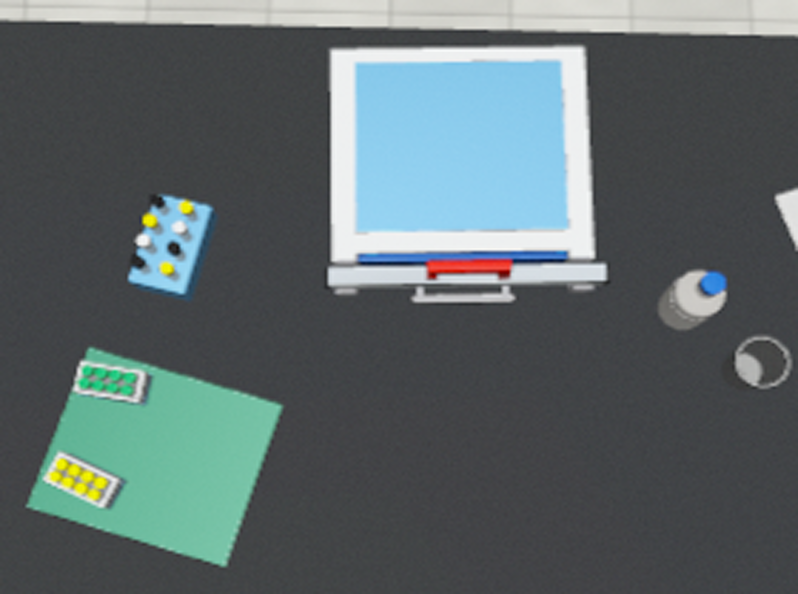

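>>> drive_tool(
  plan="0 0 -0.4 0 0 -1;0 0 -0.4 0 0 -1;0 0 -0.4 0 0 -1;0 0 -0.4 0 0 -1;0 0 -0.4 0 0 -1;0 0 -0.4 0 0 -1;0 0 -0.4 0 0 -1;0 0 -0.4 0 0 -1",
)

```text
clock: 0.95
position: [0.1505, -0.6321, 0.3025]
orientation: [[0.213, 0.977, -0.0], [0.977, -0.213, 0.001], [0.001, -0.0, -1.0]]
force: [0.4, -0.0, -0.2]
opening: 0.0867
```

```bash
cat >> h.py <<'E'
def yaw(s):
    R=np.array(s['orientation']); return np.degrees(np.arctan2(R[1,0],R[0,0]))
def go(target,yawt=None):
    """shift (units, in tool axes after turning to yawt) and turn needed"""
    s=r.read_state(); R=np.array(s['orientation']); p=np.array(s['position']); 
    y=yaw(s); yt=y if yawt is None else yawt
    a=np.radians(yt); T=np.array([[np.cos(a),np.sin(a),0],[np.sin(a),-np.cos(a),0],[0,0,-1]])
    d=T.T@(np.array(target)-p)/0.025
    E=R.T@T; rv=cv2.Rodrigues(E)[0].ravel()
    print('clk',round(s['clock'],2),'pos',p.round(4),'yaw',round(y,2),'F',np.round(s['force'],1),'open',round(s['opening'],4))
    print('shift after turn',d.round(2),'turn',(np.degrees(rv)/8).round(2))
E
python3 - <<'E'
from h import *
st(); go([.60,-.10,.32],91)
E
```

```text
{'clock': 0.95, 'qpos': [83.417, 17.584, -12.019, 75.418, 3.609, 87.411, 59.504], 'position': [0.151, -0.632, 0.303], 'orientation': [[0.213, 0.977, -0.0], [0.977, -0.213, 0.001], [0.001, -0.0, -1.0]], 'force': [0.422, -0.03, -0.192], 'opening': 0.087}
clk 0.95 pos [ 0.1505 -0.6321  0.3025] yaw 77.73 F [ 0.4 -0.  -0.2] open 0.0867
shift after turn [20.97 18.35 -0.7 ] turn [-0.   -0.01 -1.66]
```

>>> drive_tool(
  plan="0 0 0 0 0 -0.8;0 0 0 0 0 -0.8;1 0.9 0 0 0 0;1 0.9 0 0 0 0;1 0.9 0 0 0 0;1 0.9 0 0 0 0;1 0.9 0 0 0 0;1 0.9 0 0 0 0",
)

```text
clock: 1.75
position: [0.2857, -0.4806, 0.3023]
orientation: [[-0.003, 1.0, -0.0], [1.0, 0.003, 0.0], [0.0, -0.0, -1.0]]
force: [0.5, 0.1, 0.2]
opening: 0.0866
```

>>> drive_tool(
  plan="1 0.9 0 0 0 0;1 0.9 0 0 0 0;1 0.9 0 0 0 0;1 0.9 0 0 0 0;1 0.9 0 0 0 0;1 0.9 0 0 0 0;1 0.9 0 0 0 0;0 0 0 0 0 0",
)

```text
clock: 2.55
position: [0.4456, -0.3008, 0.3026]
orientation: [[-0.013, 1.0, 0.002], [1.0, 0.013, 0.002], [0.002, 0.002, -1.0]]
force: [0.5, -0.2, -0.7]
opening: 0.0867
```

```bash
python3 - <<'E'
from h import *
go([.66,-.10,.32],91); im=snap('wrist','w1'); R=np.array(im['R']);print(-R.T@im['t'], R.round(3).tolist())
E
```

```text
clk 2.55 pos [ 0.4456 -0.3008  0.3026] yaw 90.72 F [ 0.5 -0.2 -0.7] open 0.0867
shift after turn [ 7.88  8.72 -0.69] turn [ 0.01 -0.01 -0.03]
[ 0.44469232 -0.23043926  0.46447861] [[1.0, 0.013, 0.001], [0.012, -0.966, 0.259], [0.004, -0.259, -0.966]]
```

View pics/w1.png

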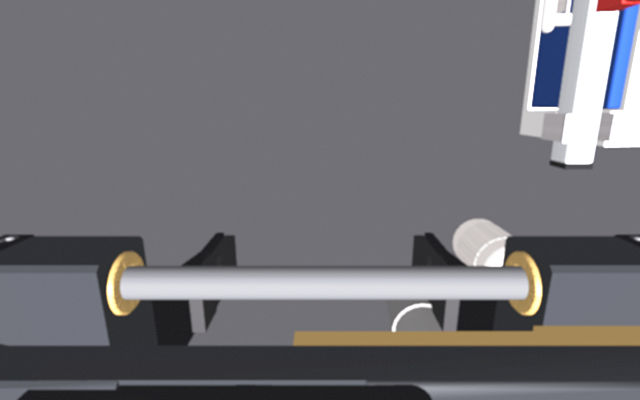

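>>> drive_tool(
  plan="0.9 0.9 -0.5 0 0 0;0.9 0.9 -0.5 0 0 0;0.9 0.9 -0.5 0 0 0;0.9 0.9 -0.5 0 0 0;0.9 0.9 -0.5 0 0 0;0.9 0.9 -0.5 0 0 0;0.6 0.6 -0.5 0 0 0;0 0 -0.5 0 0 0",
)

```text
clock: 3.4
position: [0.5925, -0.1537, 0.4021]
orientation: [[-0.007, 1.0, -0.001], [1.0, 0.007, 0.002], [0.002, -0.001, -1.0]]
force: [0.1, 0.7, -0.2]
opening: 0.087
```

```bash
python3 - <<'E'
from h import *
go([.66,-.10,.32],91); im=snap('wrist','w2')
E
```

```text
clk 3.4 pos [ 0.5925 -0.1537  0.4021] yaw 90.42 F [ 0.1  0.7 -0.2] open 0.087
shift after turn [2.1  2.74 3.28] turn [-0.01 -0.01 -0.07]
```

View pics/w2.png

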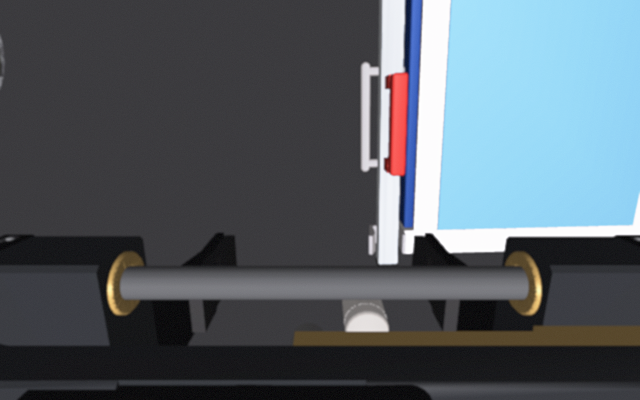

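```bash
python3 - <<'E'
from h import *
p=cv2.imread('pics/w2.png'); cv2.imwrite('pics/w2z.png',cv2.resize(p[0:270,350:530],None,fx=3,fy=2.2*1,interpolation=cv2.INTER_CUBIC)) 
hsv=cv2.cvtColor(p,cv2.COLOR_BGR2HSV)
for v in (90,120,150): print([(c,p[v,c].tolist()) for c in range(374,424,2)])
E
```

```text
[(374, [61, 58, 59]), (376, [61, 59, 59]), (378, [87, 83, 83]), (380, [145, 142, 139]), (382, [240, 235, 233]), (384, [241, 235, 232]), (386, [241, 234, 231]), (388, [238, 230, 225]), (390, [99, 94, 118]), (392, [42, 45, 176]), (394, [84, 88, 245]), (396, [98, 103, 251]), (398, [94, 99, 250]), (400, [91, 95, 250]), (402, [86, 89, 250]), (404, [82, 86, 250]), (406, [63, 67, 236]), (408, [125, 62, 94]), (410, [195, 106, 67]), (412, [198, 107, 69]), (414, [193, 102, 65]), (416, [185, 94, 57]), (418, [142, 110, 105]), (420, [248, 248, 250]), (422, [254, 253, 253])]
[(374, [62, 58, 59]), (376, [66, 64, 64]), (378, [92, 90, 89]), (380, [180, 173, 172]), (382, [241, 235, 233]), (384, [242, 236, 234]), (386, [244, 238, 235]), (388, [196, 187, 191]), (390, [43, 41, 108]), (392, [56, 60, 214]), (394, [89, 93, 249]), (396, [95, 99, 251]), (398, [88, 92, 250]), (400, [85, 89, 250]), (402, [82, 85, 249]), (404, [74, 77, 248]), (406, [76, 52, 175]), (408, [170, 89, 56]), (410, [197, 106, 68]), (412, [194, 103, 66]), (414, [189, 97, 59]), (416, [169, 91, 67]), (418, [220, 216, 217]), (420, [254, 254, 254]), (422, [253, 252, 253])]
[(374, [60, 57, 59]), (376, [66, 64, 64]), (378, [100, 96, 96]), (380, [214, 207, 203]), (382, [245, 240, 238]), (384, [244, 239, 237]), (386, [243, 237, 234]), (388, [158, 151, 162]), (390, [36, 36, 139]), (392, [70, 73, 237]), (394, [91, 95, 251]), (396, [89, 92, 250]), (398, [85, 89, 250]), (400, [81, 85, 249]), (402, [80, 84, 249]), (404, [64, 67, 237]), (406, [124, 63, 95]), (408, [190, 100, 60]), (410, [192, 101, 64]), (412, [188, 96, 59]), (414, [177, 86, 51]), (416, [169, 152, 150]), (418, [254, 254, 255]), (420, [253, 253, 253]), (422, [253, 252, 253])]
```

View pics/w2z.png

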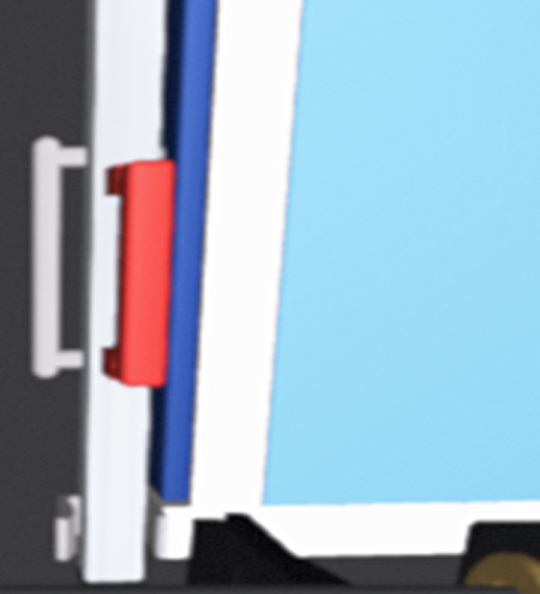

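```bash
python3 - <<'E'
from h import *
im=dict(np.load('pics/w2.npz'))
p=im['pixels'].astype(int)
red=(p[:,:,2]>200)&(p[:,:,1]<120)&(p[:,:,0]<120)
L=[];Rr=[]
for v in range(80,168):
    c=np.where(red[v,385:415])[0]+385
    L.append(onz(im,c.min()-0.5,v,.196)); Rr.append(onz(im,c.max()+0.5,v,.196))
L=np.array(L);Rr=np.array(Rr)
for A in(L,Rr):
    f=np.polyfit(A[:,1],A[:,0],1); print('edge slope deg',np.degrees(np.arctan(f[0])),'x at y=-.1',np.polyval(f,-.1))
rows=np.where(red[:,396:402].sum(1)>3)[0]; print(rows.min(),rows.max())
a=onz(im,400,rows.min()-.5,.196);b=onz(im,399,rows.max()+.5,.196); print(a,b,(a+b)/2)
# chest front top edge white/blue & blue lid edge, col transitions
W=[];B=[]
for v in range(5,225,5):
    row=p[v]
    c=[k for k in range(405,460) if row[k,2]>200 and row[k,1]>200 and row[k-1,2]<=200]
    if c: W.append(onz(im,c[-1]-.5,v,.15))
    d=[k for k in range(425,470) if row[k,2]<200 and row[k-1,2]>=200]
    if d: B.append(onz(im,d[0]-.5,v,.15))
for A in (W,B):
    A=np.array(A); f=np.polyfit(A[:,1],A[:,0],1); print(len(A),'slope',np.degrees(np.arctan(f[0])),np.polyval(f,-.1), np.abs(np.polyval(f,A[:,1])-A[:,0]).max())
# handle at z=.116: rod
H=[]
for v in range(75,162):
    c=[k for k in range(352,377) if p[v,k].min()>120]
    if c: H.append(onz(im,(c[0]+c[-1])/2,v,.12))
H=np.array(H); f=np.polyfit(H[:,1],H[:,0],1); print('handle',np.degrees(np.arctan(f[0])),np.polyval(f,-.1),len(H))
hr=np.where(p[:,364:368].min(axis=(1,2))>120)[0]; hr=hr[hr<200]; print(hr.min(),hr.max(), onz(im,366,hr.min(),.12),onz(im,364,hr.max(),.12))
E
```

```text
edge slope deg -1.7931869083180256 x at y=-.1 0.6605585812064383
edge slope deg -2.1014370754653102 x at y=-.1 0.674650942141909
73 174
[ 0.66598869 -0.05223027  0.196     ] [ 0.67136938 -0.15361987  0.196     ] [ 0.66867904 -0.10292507  0.196     ]
44 slope -1.9909634159629923 0.6987961202489569 0.0006164993438008137
44 slope -2.0155398188047324 0.7277430739289261 0.000553905966759638
handle -2.436463218646586 0.6421288291980385 87
62 170 [ 0.64058897 -0.03450288  0.12      ] [ 0.64300822 -0.1627327   0.12      ]
```

```bash
python3 - <<'E'
from h import *
go([.668,-.103,.167],92)
E
```

```text
clk 3.45 pos [ 0.5922 -0.1557  0.4045] yaw 90.26 F [ 0.2 -0.5  1.8] open 0.0868
shift after turn [2.  3.1 9.5] turn [ 0.01  0.   -0.22]
```

>>> drive_tool(
  plan="0.4 0.7 1 0 0 -0.22;0.5 0.8 1 0 0 0;0.5 0.8 1 0 0 0;0.6 0.8 1 0 0 0;0 0 1 0 0 0;0 0 0.5 0 0 0;0 0 0 0 0 0;0 0 0 0 0 0",
  fingers=0.6,
)

```text
clock: 4.25
position: [0.6673, -0.1057, 0.2661]
orientation: [[-0.032, 1.0, 0.001], [0.999, 0.032, -0.001], [-0.001, 0.001, -1.0]]
force: [1.0, 1.1, -0.5]
opening: 0.0522
```

```bash
python3 - <<'E'
from h import *
im=snap('wrist','w3'); snap('scene','s3'); go([.668,-.103,.167],92)
p=im['pixels'].astype(int)
red=(p[:,:,2]>200)&(p[:,:,1]<120)&(p[:,:,0]<120)
for v in range(0,400,20):
    c=np.where(red[v])[0]
    if len(c): print(v,onz(im,c.min()-.5,v,.196).round(4),onz(im,c.max()+.5,v,.196).round(4))
E
```

```text
clk 4.35 pos [ 0.6679 -0.1049  0.267 ] yaw 91.86 F [ 0.3  0.7 -0.7] open 0.0522
shift after turn [0.07 0.01 4.  ] turn [ 0.02  0.01 -0.02]
140 [ 0.6598 -0.0578  0.196 ] [ 0.6741 -0.0574  0.196 ]
160 [ 0.6602 -0.0709  0.196 ] [ 0.6746 -0.0704  0.196 ]
180 [ 0.6605 -0.0843  0.196 ] [ 0.6745 -0.0838  0.196 ]
200 [ 0.6609 -0.0981  0.196 ] [ 0.6751 -0.0976  0.196 ]
220 [ 0.6612 -0.1123  0.196 ] [ 0.6756 -0.1118  0.196 ]
240 [ 0.6616 -0.127   0.196 ] [ 0.6762 -0.1265  0.196 ]
260 [ 0.6627 -0.1421  0.196 ] [ 0.6769 -0.1417  0.196 ]
```

View pics/w3.png

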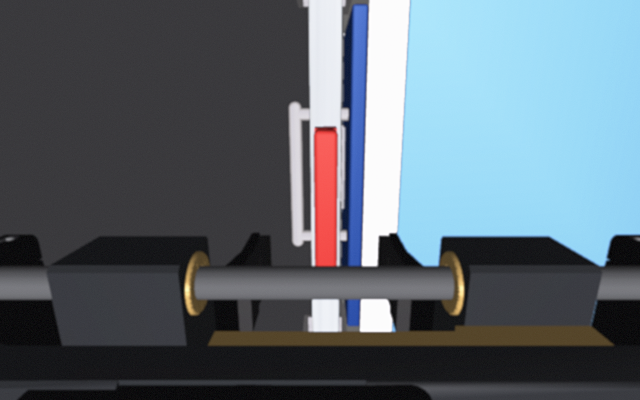

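>>> drive_tool(
  plan="0 0 0.8 0 0 0;0 0 0.8 0 0 0;0 0 0.8 0 0 0;0 0 0.8 0 0 0;0 0 0.5 0 0 0;0 0 0.3 0 0 0;0 0 0 0 0 0;0 0 0 0 0 0",
)

```text
clock: 5.15
position: [0.6681, -0.1038, 0.1661]
orientation: [[-0.034, 0.999, 0.002], [0.999, 0.034, -0.0], [-0.0, 0.001, -1.0]]
force: [-0.4, 0.3, -0.1]
opening: 0.0522
```

>>> drive_tool(
  plan="0 0 0 0 0 0;0 0 0 0 0 0;0 0 0 0 0 0;0 0 0 0 0 0;0 0 0 0 0 0;0 0 0 0 0 0;0 0 0 0 0 0;0 0 0 0 0 0",
  fingers=0,
  newtons=35,
)

```text
clock: 5.95
position: [0.6677, -0.1037, 0.1651]
orientation: [[-0.034, 0.999, 0.001], [0.999, 0.034, -0.0], [-0.0, 0.001, -1.0]]
force: [1.1, -0.5, -0.4]
opening: 0.0157
```

>>> drive_tool(
  plan="0 0 -0.2 0 0 0;0 0 -0.3 0 0 0;0 0 -0.4 0 0 0;0 0 -0.5 0 0 0;0 0 -0.6 0 0 0;0 0 -0.6 0 0 0;0 0 -0.4 0 0 0;0 0 0 0 0 0",
)

```text
clock: 6.75
position: [0.6687, -0.1035, 0.2428]
orientation: [[-0.034, 0.999, 0.004], [0.999, 0.034, -0.001], [-0.001, 0.004, -1.0]]
force: [-0.5, 0.2, -3.7]
opening: 0.0159
```

```bash
python3 - <<'E'
from h import *
snap('scene','s4');go([.668,-.103,.167],92)
im=dict(np.load('pics/top0.npz'))
print(onz(im,428,195,.09),onz(im,408,166,.165))
E
```

```text
clk 6.8 pos [ 0.668  -0.1036  0.2412] yaw 91.96 F [-0.   0.  -4.6] open 0.0151
shift after turn [ 0.02 -0.    2.97] turn [ 0.01  0.   -0.  ]
[ 0.56043422 -0.49387786  0.09      ] [ 0.65164632 -0.40125138  0.165     ]
```

View pics/s4.png

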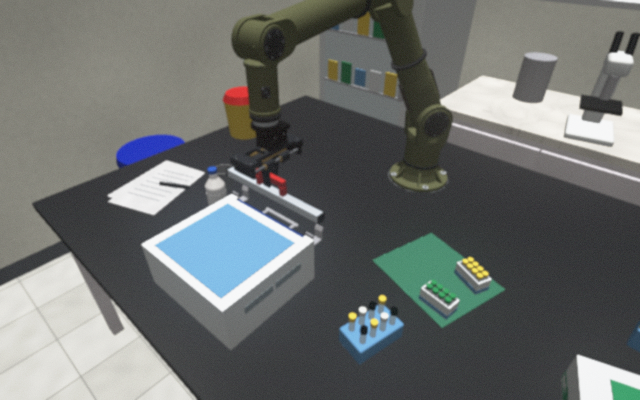

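>>> drive_tool(
  plan="0 -0.6 0 0 0 0;0 -0.8 0 0 0 0;0 -0.8 0 0 0 0;0 -0.8 0 0 0 0;-0.3 -0.9 0 0 0 0;-0.6 -0.9 0 0 0 0;-0.8 -0.9 0 0 0 0;-0.8 -0.9 0 0 0 0",
)

```text
clock: 7.6
position: [0.5033, -0.172, 0.2393]
orientation: [[-0.035, 0.999, -0.001], [0.999, 0.035, 0.0], [0.0, -0.001, -1.0]]
force: [0.3, -0.6, -4.4]
opening: 0.0157
```

>>> drive_tool(
  plan="-0.8 -0.9 0 0 0 0;-0.8 -0.9 0 0 0 0;-0.8 -0.9 0 0 0 0;-0.8 -0.9 0 0 0 0;-0.8 -0.8 0 0 0 0;-0.8 -0.8 0 0 0 0;-0.8 -0.8 0 0 0 0;-0.8 -0.5 0 0 0 0",
)

```text
clock: 8.4
position: [0.3457, -0.3378, 0.2394]
orientation: [[-0.033, 0.999, -0.002], [0.999, 0.033, 0.0], [0.0, -0.002, -1.0]]
force: [-0.5, -0.2, -4.0]
opening: 0.0159
```

```bash
python3 - <<'E'
from h import *
go([.32,-.40,.041],92);snap('scene','s5')
E
```

```text
clk 8.4 pos [ 0.3457 -0.3378  0.2394] yaw 91.9 F [-0.5 -0.2 -4. ] open 0.0159
shift after turn [-2.45 -1.11  7.94] turn [-0.01 -0.   -0.01]
```

View pics/s5.png

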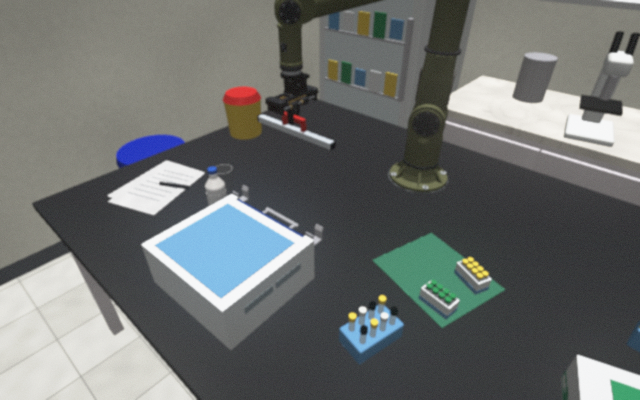

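>>> drive_tool(
  plan="-0.6 -0.4 0.8 0 0 0;-0.6 -0.4 0.9 0 0 0;-0.5 -0.3 0.9 0 0 0;0 0 0.9 0 0 0;0 0 0.9 0 0 0;0 0 0.9 0 0 0;0 0 0.8 0 0 0;0 0 0.6 0 0 0",
)

```text
clock: 9.25
position: [0.3211, -0.3794, 0.0706]
orientation: [[-0.035, 0.999, -0.002], [0.999, 0.035, 0.002], [0.002, -0.001, -1.0]]
force: [-0.5, -1.0, -4.3]
opening: 0.0158
```

>>> drive_tool(
  plan="0 0 0.35 0 0 0;0 0 0.25 0 0 0;0 0 0.2 0 0 0;0 0 0.2 0 0 0;0 0 0.15 0 0 0;0 0 0.1 0 0 0;0 0 0 0 0 0;0 0 0 0 0 0",
)

```text
clock: 10.05
position: [0.3218, -0.3808, 0.0415]
orientation: [[-0.034, 0.999, 0.0], [0.999, 0.034, -0.0], [-0.0, 0.0, -1.0]]
force: [0.3, 0.1, -4.9]
opening: 0.0156
```

Still hanging at about 1 mm clearance, so I'll lower a touch more until it carries load.

>>> drive_tool(
  plan="0 0 0.06 0 0 0;0 0 0 0 0 0;0 0 0.04 0 0 0;0 0 0 0 0 0;0 0 0.04 0 0 0;0 0 0 0 0 0;0 0 0 0 0 0;0 0 0 0 0 0",
)

```text
clock: 10.85
position: [0.3222, -0.3809, 0.0389]
orientation: [[-0.034, 0.999, 0.0], [0.999, 0.034, -0.001], [-0.001, 0.0, -1.0]]
force: [-1.4, 2.0, 5.5]
opening: 0.0153
```

>>> drive_tool(
  plan="0 0 -0.04 0 0 0;0 0 0 0 0 0;0 0 0 0 0 0;0 0 0 0 0 0;0 0 -0.4 0 0 0;0 0 -0.8 0 0 0;0 0 -0.8 0 0 0;0 0 -1 0 0 0",
  fingers=0.45,
)

```text
clock: 11.65
position: [0.3215, -0.3803, 0.1147]
orientation: [[-0.034, 0.999, -0.0], [0.999, 0.034, 0.001], [0.001, -0.0, -1.0]]
force: [0.8, -0.5, -0.1]
opening: 0.0393
```

```bash
python3 - <<'E'
from h import *
go([.60,-.16,.24],92);snap('scene','s6');snap('wrist','w6')
E
```

```text
clk 11.65 pos [ 0.3215 -0.3803  0.1147] yaw 91.97 F [ 0.8 -0.5 -0.1] open 0.0393
shift after turn [ 8.42 11.44 -5.01] turn [-0. -0. -0.]
```

View pics/s6.png

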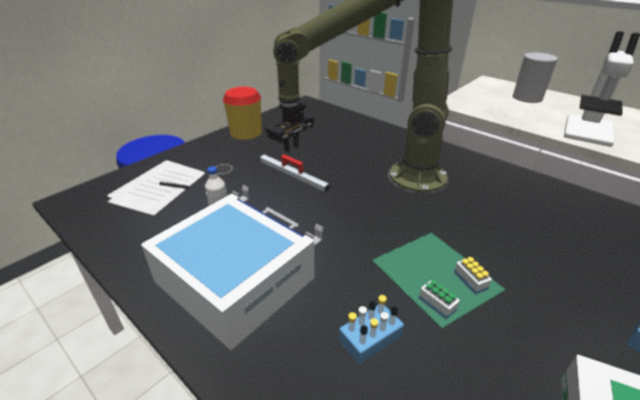

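>>> drive_tool(
  plan="0 0.2 -1 0 0 0;0.3 0.5 -1 0 0 0;0.8 1 -1 0 0 0;0.9 1 -1 0 0 0;0.9 1 -1 0 0 0;0.9 1 -1 0 0 0;0.9 1 0 0 0 0;0.9 1 0 0 0 0",
)

```text
clock: 12.55
position: [0.4855, -0.2342, 0.2648]
orientation: [[-0.034, 0.999, 0.001], [0.999, 0.034, -0.001], [-0.001, 0.001, -1.0]]
force: [0.6, -0.2, 0.3]
opening: 0.0392
```

>>> drive_tool(
  plan="0.9 1 0 0 0 0;0.9 1 0 0 0 0;0.9 1 0 0 0 0;0.9 1 0 0 0 0;0.2 1 0 0 0 0;0 0.6 0 0 0 0;0 0 0 0 0 0;0 0 0 0 0 0",
)

```text
clock: 13.35
position: [0.6205, -0.1354, 0.2632]
orientation: [[-0.034, 0.999, -0.002], [0.999, 0.034, 0.0], [0.001, -0.002, -1.0]]
force: [0.1, -0.7, -0.6]
opening: 0.039
```

```bash
python3 - <<'E'
from h import *
snap('wrist','w7');go([.642,-.099,.097],92)
E
```

```text
clk 13.4 pos [ 0.6203 -0.1357  0.2635] yaw 91.93 F [-0.5 -0.5 -0.3] open 0.0397
shift after turn [1.44 0.92 6.66] turn [-0.01  0.   -0.01]
```

View pics/w7.png

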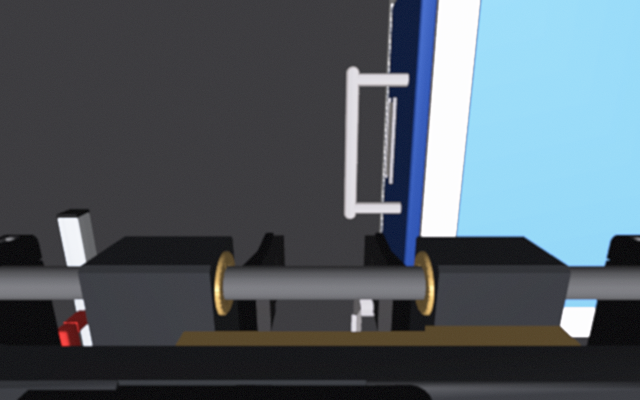

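```bash
python3 - <<'E'
from h import *
im=dict(np.load('pics/w7.npz'));p=im['pixels'].astype(int)
H=[]
for v in range(90,200,4):
    c=[k for k in range(335,370) if p[v,k].min()>120]
    H.append(onz(im,(c[0]+c[-1])/2,v,.119)); 
    if v%20==10: print(v,c[0],c[-1])
H=np.array(H); f=np.polyfit(H[:,1],H[:,0],1); print('rod x at -.099',np.polyval(f,-.099),np.degrees(np.arctan(f[0])))
c=p[:,351:353].min(axis=(1,2)); v=np.where(c[:250]>120)[0]; a=onz(im,352,v.min(),.119);b=onz(im,349,v.max(),.119); print(v.min(),v.max(),a,b,(a+b)/2)
# drawer front top edge: blue bright strip at z=.146 front edge
for v in (30,80,140,200):
    print(v,[ (k,p[v,k].tolist()) for k in range(384,440,4)])
E
```

```text
90 346 358
110 346 358
130 345 357
150 345 357
170 345 356
190 344 356
rod x at -.099 0.6423078128995722 -1.9114979805474288
67 218 [ 0.63963934 -0.03493951  0.119     ] [ 0.64405559 -0.16345685  0.119     ] [ 0.64184747 -0.09919818  0.119     ]
30 [(384, [65, 61, 62]), (388, [107, 106, 108]), (392, [86, 66, 61]), (396, [63, 31, 19]), (400, [62, 30, 17]), (404, [61, 29, 15]), (408, [62, 29, 17]), (412, [62, 31, 16]), (416, [61, 30, 18]), (420, [166, 84, 52]), (424, [201, 108, 70]), (428, [193, 99, 62]), (432, [187, 94, 57]), (436, [175, 174, 176])]
80 [(384, [229, 223, 225]), (388, [229, 222, 225]), (392, [230, 223, 226]), (396, [229, 223, 225]), (400, [229, 223, 226]), (404, [229, 223, 226]), (408, [173, 162, 164]), (412, [62, 29, 16]), (416, [136, 66, 38]), (420, [199, 106, 68]), (424, [190, 98, 60]), (428, [186, 93, 55]), (432, [163, 160, 162]), (436, [254, 253, 254])]
140 [(384, [141, 138, 139]), (388, [126, 124, 127]), (392, [203, 195, 199]), (396, [60, 30, 20]), (400, [60, 30, 16]), (404, [62, 30, 18]), (408, [61, 29, 18]), (412, [132, 63, 36]), (416, [193, 100, 62]), (420, [186, 92, 55]), (424, [181, 89, 51]), (428, [207, 206, 209]), (432, [254, 253, 253]), (436, [254, 253, 253])]
200 [(384, [90, 74, 71]), (388, [60, 33, 23]), (392, [61, 32, 22]), (396, [60, 30, 20]), (400, [61, 29, 18]), (404, [62, 30, 16]), (408, [127, 60, 33]), (412, [188, 94, 57]), (416, [182, 89, 52]), (420, [169, 80, 46]), (424, [247, 246, 248]), (428, [254, 253, 253]), (432, [254, 253, 253]), (436, [254, 253, 253])]
```

>>> drive_tool(
  plan="0.7 0.44 0.8 0 0 0;0.74 0.44 0.9 0 0 0;0 0 0.9 0 0 0;0 0 0.9 0 0 0;0 0 0.9 0 0 0;0 0 0.8 0 0 0;0 0 0.7 0 0 0;0 0 0.6 0 0 0",
  fingers=0.34,
)

```text
clock: 14.2
position: [0.6411, -0.0994, 0.1005]
orientation: [[-0.033, 0.999, -0.0], [0.999, 0.033, -0.001], [-0.001, -0.0, -1.0]]
force: [-0.0, -0.6, 0.5]
opening: 0.0295
```

>>> drive_tool(
  plan="0 0 0 0 0 0;0 0 0 0 0 0;0 0 0 0 0 0;0 0 0 0 0 0;0 0 0 0 0 0;0 0 0 0 0 0;0 0 0 0 0 0;0 0 0 0 0 0",
  fingers=0,
  newtons=20,
)

```text
clock: 15.0
position: [0.6425, -0.0986, 0.1025]
orientation: [[-0.034, 0.999, 0.002], [0.999, 0.034, -0.0], [-0.001, 0.002, -1.0]]
force: [-0.7, 0.1, 5.4]
opening: 0.0102
```

>>> drive_tool(
  plan="0 -0.3 0 0 0 0;0 -0.6 0 0 0 0;0 -0.8 0 0 0 0;0 -0.8 0 0 0 0;0 -0.8 0 0 0 0;0 -0.8 0 0 0 0;0 -0.8 0 0 0 0;0 -0.8 0 0 0 0",
)

```text
clock: 15.8
position: [0.5003, -0.1034, 0.1024]
orientation: [[-0.034, 0.999, 0.004], [0.999, 0.034, -0.001], [-0.001, 0.004, -1.0]]
force: [1.7, 0.9, 7.8]
opening: 0.0101
```

>>> drive_tool(
  plan="0 -0.7 0 0 0 0;0 -0.6 0 0 0 0;0 -0.4 0 0 0 0;0 -0.3 0 0 0 0;0 -0.1 0 0 0 0;0 0 0 0 0 0;0 0 0 0 0 0;0 0 0 0 0 0",
)

```text
clock: 16.6
position: [0.4472, -0.1052, 0.1024]
orientation: [[-0.034, 0.999, 0.001], [0.999, 0.034, -0.001], [-0.001, 0.001, -1.0]]
force: [-1.0, 1.6, 9.3]
opening: 0.0103
```

>>> drive_tool(
  plan="0 0 0 0 0 0;0 0 0 0 0 0;0 0 0 0 0 0;0 0 -0.5 0 0 0;0 0 -1 0 0 0;0 0 -1 0 0 0;0 0 -1 0 0 0;0 0 -1 0 0 0",
  fingers=0.36,
)

```text
clock: 17.4
position: [0.4468, -0.1051, 0.2155]
orientation: [[-0.034, 0.999, 0.0], [0.999, 0.034, -0.0], [-0.0, 0.0, -1.0]]
force: [0.2, -0.7, -0.3]
opening: 0.0312
```

>>> drive_tool(
  plan="0 0 -1 0 0 0;0 0 -1 0 0 0;1 0 -1 0 0 0;1 0 -1 0 0 0;1 0 0 0 0 0;1 0 0 0 0 0;1 0 0 0 0 0;1 0 0 0 0 0",
  fingers=0.9,
)

```text
clock: 18.2
position: [0.4415, 0.046, 0.3145]
orientation: [[-0.035, 0.999, 0.001], [0.999, 0.035, -0.001], [-0.001, 0.001, -1.0]]
force: [-0.3, 0.1, -0.1]
opening: 0.077
```

>>> drive_tool(
  plan="1 0 0 0 0 0;1 0 0 0 0 0;1 0.2 0 0 0 0;1 0.2 0 0 0 0;1 0.2 0 0 0 0;1 0.2 0 0 0 0;1 0 0 0 0 0;1 0 0 0 0 0",
)

```text
clock: 19.0
position: [0.4548, 0.246, 0.3144]
orientation: [[-0.034, 0.999, 0.0], [0.999, 0.034, -0.0], [-0.0, 0.0, -1.0]]
force: [0.7, 0.0, 0.3]
opening: 0.0781
```

>>> drive_tool(
  plan="1 0 0 0 0 0;1 0 0 0 0 0;1 0 0 0 0 0;1 0 0 0 0 0;0 0 0 0 0 0;0 0 0 0 0 0;0 0 0 0 0 0;0 0 0 0 0 0",
)

```text
clock: 19.8
position: [0.4523, 0.3437, 0.3139]
orientation: [[-0.032, 0.999, 0.001], [0.999, 0.032, -0.001], [-0.001, 0.001, -1.0]]
force: [-0.4, -0.8, 0.1]
opening: 0.0783
```

```bash
python3 - <<'E'
from h import *
snap('wrist','w8');snap('scene','s8');snap('top','t8');go([.642,-.099,.097],92)
E
```

```text
clk 19.95 pos [0.452  0.3442 0.3139] yaw 91.86 F [-0.3 -0.6  0. ] open 0.0785
shift after turn [-17.98   6.98   8.68] turn [ 0.    0.01 -0.02]
```

View pics/w8.png

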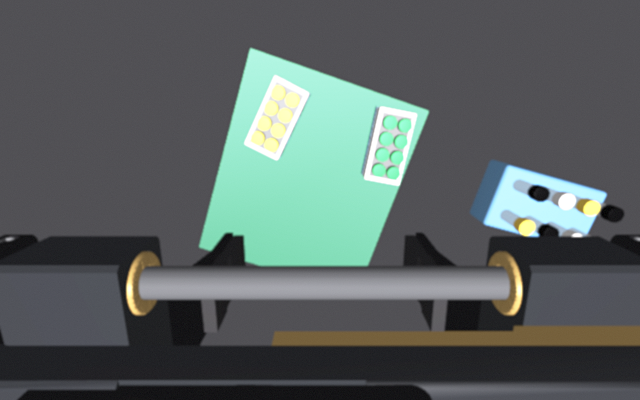

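View pics/t8.png

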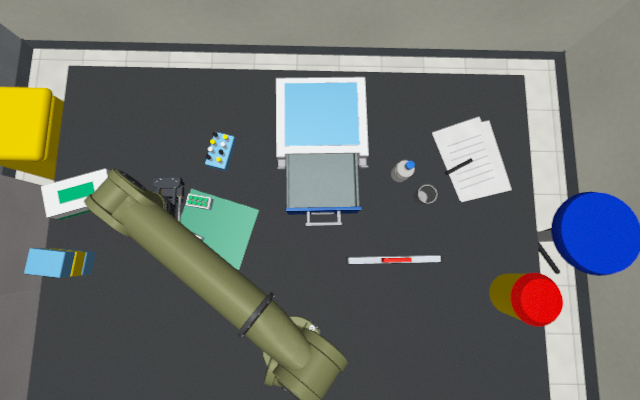

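```bash
cat >> h.py <<'E'
def cartons(im,roi=(0,0,640,235),zr=.046):
    p=im['pixels']; hsv=cv2.cvtColor(p,cv2.COLOR_BGR2HSV)
    m=cv2.inRange(hsv,(0,0,175),(180,60,255)); z=np.zeros_like(m); x0,y0,x1,y1=roi; z[y0:y1,x0:x1]=m[y0:y1,x0:x1]
    cs,_=cv2.findContours(z,cv2.RETR_EXTERNAL,cv2.CHAIN_APPROX_NONE); out=[]
    for k in cs:
        if cv2.contourArea(cv2.convexHull(k))<600: continue
        P=np.array([onz(im,*q,zr)[:2] for q in k[:,0]],np.float32)
        R=cv2.minAreaRect(P); b=cv2.boxPoints(R); e=[b[1]-b[0],b[2]-b[1]]; e=max(e,key=np.linalg.norm)
        a=np.degrees(np.arctan2(e[1],e[0]))%180
        mm=np.zeros_like(m); cv2.drawContours(mm,[k],-1,255,-1); q=p[mm>0].astype(int); sat=hsv[mm>0]; h=sat[sat[:,1]>90]
        print('c',np.round(R[0],4),'size',np.round(sorted(R[1]),4),'long axis deg',round(a,1),'hue',np.median(h[:,0]) if len(h) else None, 'px',k[:,0].mean(0).round())
E
python3 - <<'E'
from h import *
im=dict(np.load('pics/w8.npz')); cartons(im)
E
```

```text
c [0.7197 0.2995] size [0.0725 0.1   ] long axis deg 167.3 hue None px [531. 200.]
c [0.53   0.3669] size [0.0493 0.0906] long axis deg 81.0 hue 76.0 px [389. 145.]
c [0.3939 0.3957] size [0.0472 0.0906] long axis deg 64.9 hue 30.0 px [276. 117.]
```

```bash
python3 - <<'E'
from h import *
im=dict(np.load('pics/w8.npz'))
for u,v in((472,210),(478,228),(490,163)): print(onz(im,u,v,0).round(3),onz(im,u,v,.05).round(3))
go([.3925,.396,.15],64.9)
E
```

```text
[ 0.662  0.277 -0.   ] [0.64  0.292 0.05 ]
[0.674 0.251 0.   ] [0.651 0.268 0.05 ]
[0.677 0.344 0.   ] [0.653 0.352 0.05 ]
clk 19.95 pos [0.452  0.3442 0.3139] yaw 91.86 F [-0.3 -0.6  0. ] open 0.0785
shift after turn [ 0.87 -3.04  6.56] turn [0.   0.   3.37]
```

>>> drive_tool(
  plan="0 0 0.5 0 0 0.9;0 0 0.5 0 0 0.9;0 0 0.5 0 0 0.8;0 0 0.5 0 0 0.77;0.3 -1 0.5 0 0 0;0.3 -1 0.5 0 0 0;0.27 -1.0 0.5 0 0 0;0 -0.04 0.5 0 0 0",
)

```text
clock: 20.75
position: [0.3883, 0.3996, 0.2138]
orientation: [[0.417, 0.909, -0.0], [0.909, -0.417, 0.001], [0.001, -0.001, -1.0]]
force: [0.5, -0.5, -0.1]
opening: 0.0783
```

```bash
python3 - <<'E'
from h import *
im=snap('wrist','w9');cartons(im);go([.3925,.396,.013],64.9)
E
```

```text
c [0.3941 0.3961] size [0.0458 0.0904] long axis deg 65.0 hue 30.0 px [331. 180.]
c [0.5306 0.3677] size [0.046  0.0909] long axis deg 81.0 hue None px [473. 146.]
clk 20.8 pos [0.3896 0.3971 0.2116] yaw 65.2 F [-0.5 -0.6 -2.1] open 0.0784
shift after turn [0.01 0.12 7.94] turn [-0.01  0.02  0.04]
```

View pics/w9.png

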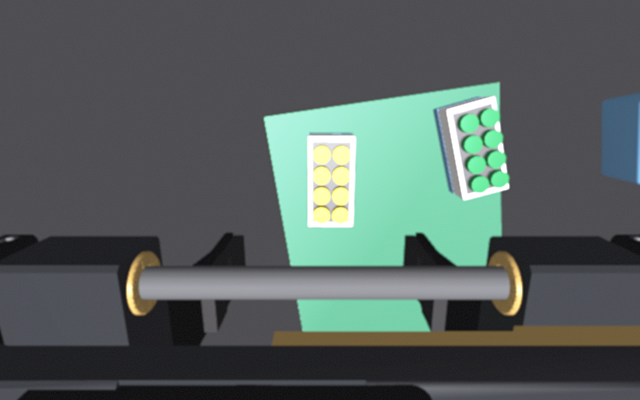

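>>> drive_tool(
  plan="0 0.17 1 0 0 0;0 0 1 0 0 0;0 0 1 0 0 0;0 0 1 0 0 0;0 0 1 0 0 0;0 0 1 0 0 0;0 0 0.9 0 0 0;0 0 0.6 0 0 0",
)

```text
clock: 21.6
position: [0.3968, 0.3933, 0.0245]
orientation: [[0.425, 0.905, -0.001], [0.905, -0.425, -0.002], [-0.002, -0.0, -1.0]]
force: [0.8, -0.6, 0.5]
opening: 0.0783
```

>>> drive_tool(
  plan="0 0 0.3 0 0 0;0 0 0.1 0 0 0;0 0 0 0 0 0;0 0 0 0 0 0;0 0 0 0 0 0;0 0 0 0 0 0;0 0 0 0 0 0;0 0 0 0 0 0",
)

```text
clock: 22.4
position: [0.3958, 0.3952, 0.0164]
orientation: [[0.423, 0.906, 0.0], [0.906, -0.423, -0.0], [0.0, 0.0, -1.0]]
force: [0.2, -0.3, 0.2]
opening: 0.0783
```

>>> drive_tool(
  plan="0 0 0 0 0 0;0 0 0 0 0 0;0 0 0 0 0 0;0 0 0 0 0 0;0 0 0 0 0 0;0 0 0 0 0 0;0 0 0 0 0 0;0 0 0 0 0 0",
  fingers=0,
  newtons=20,
)

```text
clock: 23.2
position: [0.3954, 0.3953, 0.0162]
orientation: [[0.422, 0.906, -0.0], [0.906, -0.422, 0.0], [-0.0, -0.0, -1.0]]
force: [-1.7, 1.2, -0.8]
opening: 0.0438
```

>>> drive_tool(
  plan="0 0 -0.3 0 0 0;0 0 -0.6 0 0 0;0 0 -0.9 0 0 0;0 0 -1 0 0 0;0 0 -1 0 0 0;0 0 -1 0 0 0;0 0 -1 0 0 0;0 0 -1 0 0 0",
)

```text
clock: 24.0
position: [0.3957, 0.3952, 0.1885]
orientation: [[0.422, 0.906, 0.001], [0.906, -0.422, 0.0], [0.001, 0.001, -1.0]]
force: [0.3, 0.4, -2.0]
opening: 0.0441
```

>>> drive_tool(
  plan="0 0 -1 0 0 0.8;0 0 -1 0 0 1;0 0 -0.8 0 0 1;0 0 0 0 0 1;0 0 0 0 0 1;0 0 0 0 0 1;0 0 0 0 0 1;0 0 0 0 0 1",
)

```text
clock: 24.8
position: [0.3954, 0.3954, 0.2575]
orientation: [[0.999, 0.04, 0.001], [0.04, -0.999, 0.0], [0.001, -0.0, -1.0]]
force: [-0.3, -0.4, -2.0]
opening: 0.044
```

```bash
python3 - <<'E'
from h import *
go([.598,-.1556,.24],2);im=snap('wrist','w10'); snap('scene','s10')
E
```

```text
clk 24.8 pos [0.3954 0.3954 0.2575] yaw 2.31 F [-0.3 -0.4 -2. ] open 0.044
shift after turn [ 7.33 22.31  0.7 ] turn [-0.   -0.01  0.04]
```

View pics/s10.png

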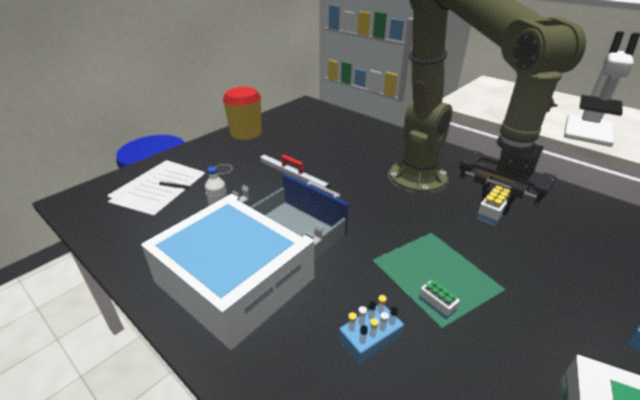

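>>> drive_tool(
  plan="0.2 0.5 0 0 0 0.04;0.4 0.9 0 0 0 0;0.4 1 0 0 0 0;0.4 1 0 0 0 0;0.4 1 0 0 0 0;0.4 1 0 0 0 0;0.4 1 0 0 0 0;0.4 1 0 0 0 0",
)

```text
clock: 25.7
position: [0.4785, 0.2112, 0.2566]
orientation: [[0.999, 0.042, 0.0], [0.042, -0.999, -0.001], [0.0, 0.001, -1.0]]
force: [0.9, 0.6, -0.7]
opening: 0.0444
```

>>> drive_tool(
  plan="0.4 1 0 0 0 0;0.4 1 0 0 0 0;0.4 1 0 0 0 0;0.4 1 0 0 0 0;0.4 1 0 0 0 0;0.4 1 0 0 0 0;0.4 1 0 0 0 0;0.4 1 0 0 0 0",
)

```text
clock: 26.5
position: [0.566, 0.0145, 0.2567]
orientation: [[0.999, 0.042, 0.0], [0.042, -0.999, -0.001], [0.0, 0.001, -1.0]]
force: [-0.2, 0.4, -1.1]
opening: 0.0436
```

>>> drive_tool(
  plan="0.4 1 0 0 0 0;0.4 1 0 0 0 0;0.3 1 0 0 0 0;0 1 0 0 0 0;0 1 0 0 0 0;0 0.9 0 0 0 0;0 0.5 0 0 0 0;0 0 0 0 0 0",
)

```text
clock: 27.3
position: [0.5992, -0.1454, 0.2561]
orientation: [[0.999, 0.037, -0.001], [0.037, -0.999, -0.001], [-0.001, 0.001, -1.0]]
force: [0.1, 0.7, -1.8]
opening: 0.0437
```

```bash
python3 - <<'E'
from h import *
go([.598,-.1556,.049],2);im=snap('wrist','w11'); snap('scene','s11')
E
```

```text
clk 27.3 pos [ 0.5992 -0.1454  0.2561] yaw 2.1 F [ 0.1  0.7 -1.8] open 0.0437
shift after turn [-0.06  0.41  8.29] turn [0.01 0.   0.01]
```

View pics/w11.png

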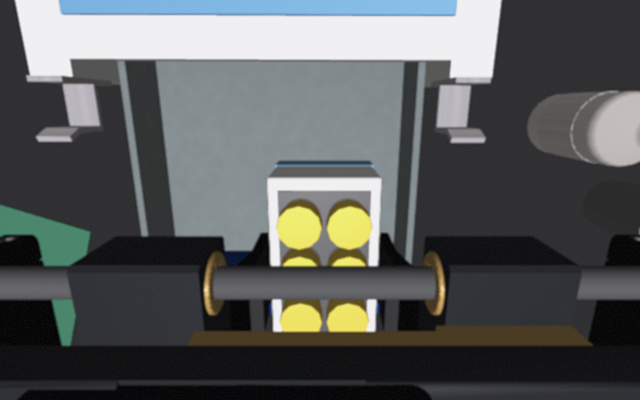

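```bash
python3 - <<'E'
from h import *
im=dict(np.load('pics/w11.npz'))
O=np.array([.687,-.0974]);a=np.radians(2);u=np.array([np.cos(a),np.sin(a)]);v=np.array([-u[1],u[0]])
def C(q,z):
    X=onz(im,*q,z)[:2]-O; return np.round([X@u,X@v],4)
print('floor left',C((157,90),.034),C((170,225),.034)); print('wall top L outer/inner',C((120,70),.094),C((127,70),.094))
print('floor right / walltop R',C((403,90),.034),C((405,70),.094),C((418,70),.094))
print('panel top inner',C((245,252),.146)); print('chest front', C((270,61),.15))
print('brackets',C((84,80),.163),C((452,80),.163))
print('held',C((325,170),.242))
E
```

```text
floor left [-0.0049  0.1268] [-0.1522  0.1298]
wall top L outer/inner [0.0094 0.1298] [0.0094 0.1238]
floor right / walltop R [-0.0043 -0.1274] [ 0.01   -0.1152] [ 0.01   -0.1264]
panel top inner [-0.1365  0.0195]
chest front [ 0.0109 -0.0072]
brackets [-0.0029  0.118 ] [-0.0023 -0.1327]
held [-0.0502 -0.0458]
```

>>> drive_tool(
  plan="0 0.41 0.8 0 0 0;0 0 1 0 0 0;0 0 1 0 0 0;0 0 1 0 0 0;0 0 1 0 0 0;0 0 1 0 0 0;0 0 0.8 0 0 0;0 0 0.5 0 0 0",
)

```text
clock: 28.2
position: [0.5995, -0.15, 0.0773]
orientation: [[0.999, 0.043, -0.002], [0.043, -0.999, 0.002], [-0.002, -0.002, -1.0]]
force: [-0.0, -0.0, -1.7]
opening: 0.0439
```

>>> drive_tool(
  plan="0 0 0.35 0 0 0;0 0 0.25 0 0 0;0 0 0.15 0 0 0;0 0 0.15 0 0 0;0 0 0.1 0 0 0;0 0 0.05 0 0 0;0 0 0 0 0 0;0 0 0 0 0 0",
)

```text
clock: 29.0
position: [0.6003, -0.1524, 0.0527]
orientation: [[0.999, 0.04, 0.0], [0.04, -0.999, -0.0], [0.0, 0.0, -1.0]]
force: [0.3, -0.6, -1.4]
opening: 0.0437
```

>>> drive_tool(
  plan="0 0 0.06 0 0 0;0 0 0.04 0 0 0;0 0 0.03 0 0 0;0 0 0.02 0 0 0;0 0 0 0 0 0;0 0 0 0 0 0;0 0 0 0 0 0;0 0 0 0 0 0",
)

```text
clock: 29.8
position: [0.6002, -0.1524, 0.0488]
orientation: [[0.999, 0.04, 0.0], [0.04, -0.999, -0.0], [0.0, 0.0, -1.0]]
force: [1.1, 0.4, -1.8]
opening: 0.0441
```

```bash
python3 - <<'E'
from h import *
go([.598,-.1556,.048],2)
E
```

```text
clk 29.8 pos [ 0.6002 -0.1524  0.0488] yaw 2.28 F [ 1.1  0.4 -1.8] open 0.0441
shift after turn [-0.09  0.13  0.03] turn [ 0.   -0.    0.03]
```

>>> drive_tool(
  plan="0 0 0.03 0 0 0;0 0 0 0 0 0;0 0 0 0 0 0;0 0 0 0 0 0;0 0 0 0 0 0;0 0 0 0 0 0;0 0 0 0 0 0;0 0 0 0 0 0",
)

```text
clock: 30.6
position: [0.6004, -0.1524, 0.0482]
orientation: [[0.999, 0.04, 0.0], [0.04, -0.999, -0.0], [0.0, 0.0, -1.0]]
force: [0.9, 0.8, 1.0]
opening: 0.0439
```

>>> drive_tool(
  plan="0 0 0.02 0 0 0;0 0 0 0 0 0;0 0 0 0 0 0;0 0 0 0 0 0;0 0 0 0 0 0;0 0 0 0 0 0;0 0 0 0 0 0;0 0 0 0 0 0",
)

```text
clock: 31.4
position: [0.6005, -0.1524, 0.0482]
orientation: [[0.999, 0.04, 0.001], [0.04, -0.999, -0.0], [0.0, 0.0, -1.0]]
force: [-1.5, 0.6, 5.2]
opening: 0.0437
```

>>> drive_tool(
  plan="0 0 -0.03 0 0 0;0 0 0 0 0 0;0 0 0 0 0 0;0 0 0 0 0 0;0 0 -0.4 0 0 0;0 0 -0.8 0 0 0;0 0 -1 0 0 0;0 0 -1 0 0 0",
  fingers=0.75,
)

```text
clock: 32.2
position: [0.6001, -0.1522, 0.1297]
orientation: [[0.999, 0.04, 0.0], [0.04, -0.999, 0.0], [0.0, -0.0, -1.0]]
force: [0.4, -0.1, -0.2]
opening: 0.0651
```

>>> drive_tool(
  plan="0 0 -1 0 0 0;0 0 -1 0 0 0;0 0 -1 0 0 0;0 0 -1 0 0 0;0 0 -1 0 0 0;0 0 0 0 0 0;0 0 0 0 0 0;0 0 0 0 0 0",
)

```text
clock: 33.0
position: [0.5995, -0.1523, 0.2522]
orientation: [[0.999, 0.04, -0.002], [0.04, -0.999, 0.0], [-0.002, -0.0, -1.0]]
force: [-0.4, -0.8, -0.8]
opening: 0.0651
```

```bash
python3 - <<'E'
from h import *
go([.53,.367,.27],81);im=snap('wrist','w12'); cartons(im,zr=.078); snap('scene','s12'); 
E
```

```text
clk 33.0 pos [ 0.5995 -0.1523  0.2522] yaw 2.28 F [-0.4 -0.8 -0.8] open 0.0651
shift after turn [20.08 -6.   -0.71] turn [-0.01  0.01 -9.84]
c [ 0.6006 -0.153 ] size [0.0445 0.0875] long axis deg 2.3 hue 30.0 px [324. 177.]
c [ 0.655  -0.4217] size [0.0456 0.0665] long axis deg 15.5 hue None px [618. 131.]
c [ 0.6729 -0.2622] size [0.0263 0.0354] long axis deg 2.2 hue None px [446. 106.]
c [0.6608 0.0822] size [0.0263 0.0354] long axis deg 2.0 hue None px [ 69. 104.]
c [ 0.7203 -0.0813] size [0.0654 0.4229] long axis deg 92.3 hue None px [249.  37.]
```

View pics/w12.png

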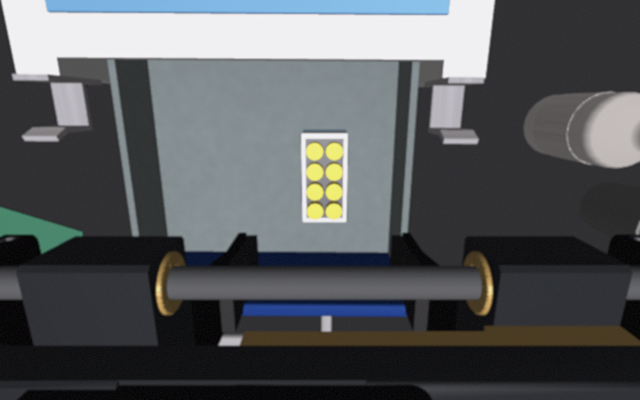

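View pics/s12.png

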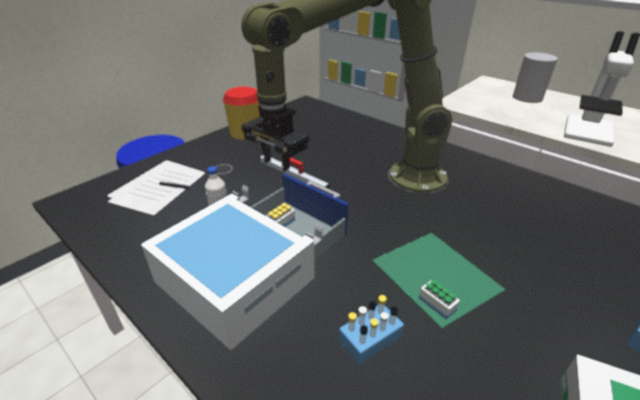

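>>> drive_tool(
  plan="0 -0.6 0 0 0 0;0 -1 0 0 0 0;0 -1 0 0 0 0;0 -1 0 0 0 0;0 -1 0 0 0 0;0 -1 0 0 0 0;0 -1 0 0 0 0;0 -1 0 0 0 0",
  fingers=0.9,
)

```text
clock: 33.9
position: [0.5919, 0.04, 0.2528]
orientation: [[0.999, 0.041, -0.001], [0.041, -0.999, 0.0], [-0.001, -0.0, -1.0]]
force: [0.3, 0.8, 0.3]
opening: 0.078
```

>>> drive_tool(
  plan="-0.2 -1 0 0 0 0;-0.2 -1 0 0 0 0;-0.2 -1 0 0 0 0;-0.2 -1 0 0 0 0;-0.2 -1 0 0 0 0;-0.2 -1 0 0 0 0;-0.2 -1 0 0 0 0;-0.2 -1 0 0 0 0",
)

```text
clock: 34.7
position: [0.5433, 0.2379, 0.2529]
orientation: [[0.999, 0.041, -0.001], [0.041, -0.999, 0.0], [-0.001, -0.0, -1.0]]
force: [0.1, -0.5, 0.6]
opening: 0.0783
```

>>> drive_tool(
  plan="0 0 0 0 0 -1;0 0 0 0 0 -1;0 0 0 0 0 -1;0 0 0 0 0 -1;0 0 0 0 0 -1;0 0 0 0 0 -1;0 0 0 0 0 -1;0 0 0 0 0 -1",
)

```text
clock: 35.5
position: [0.5436, 0.2369, 0.2528]
orientation: [[0.396, 0.918, -0.001], [0.918, -0.396, 0.0], [-0.0, -0.001, -1.0]]
force: [-0.4, 0.1, -0.8]
opening: 0.0786
```

```bash
python3 - <<'E'
from h import *
go([.5315,.367,.21],81);im=snap('wrist','w13'); cartons(im); 
E
```

```text
clk 35.5 pos [0.5436 0.2369 0.2528] yaw 66.69 F [-0.4  0.1 -0.8] open 0.0786
shift after turn [ 5.06 -1.29  1.71] turn [-0.01  0.   -1.79]
c [0.5315 0.3662] size [0.0471 0.0901] long axis deg 81.2 hue 76.0 px [259.  56.]
c [0.7213 0.2988] size [0.0748 0.1078] long axis deg 166.6 hue 30.0 px [470.  44.]
```

>>> drive_tool(
  plan="0 0 0 0 0 -0.9;0 0 0 0 0 -0.9;1 -0.3 0.3 0 0 0;1 -0.3 0.3 0 0 0;1 -0.3 0.3 0 0 0;1 -0.3 0.3 0 0 0;1 -0.1 0.4 0 0 0;0 0 0 0 0 0",
)

```text
clock: 36.35
position: [0.5294, 0.3688, 0.2115]
orientation: [[0.158, 0.987, -0.004], [0.987, -0.158, 0.002], [0.001, -0.004, -1.0]]
force: [-0.1, 0.5, 1.1]
opening: 0.0783
```

```bash
python3 - <<'E'
from h import *
im=snap('wrist','w14'); cartons(im); go([.5318,.3665,.0165],81.2)
E
```

```text
c [0.7559 0.2997] size [0.0289 0.029 ] long axis deg 153.0 hue None px [570. 212.]
c [0.6957 0.3264] size [0.0289 0.0398] long axis deg 169.1 hue None px [502. 195.]
c [0.5313 0.3677] size [0.0462 0.0905] long axis deg 81.0 hue 74.0 px [327. 181.]
clk 36.4 pos [0.5305 0.3668 0.2121] yaw 80.82 F [ 0.6 -0.4  0.4] open 0.0784
shift after turn [-0.    0.05  7.83] turn [-0.02  0.   -0.05]
```

View pics/w14.png

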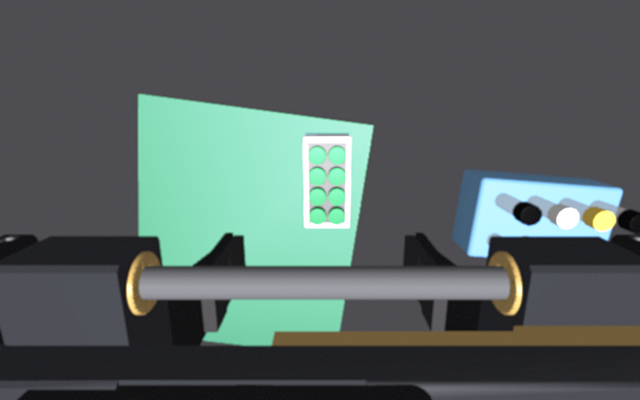

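```bash
python3 - <<'E'
from h import *
im=dict(np.load('pics/w14.npz'))
for q,z in (((456,245),0),((462,172),0),((468,254),.05),((468,254),.07),((482,180),.05),((482,180),.07),((516,212),.099),((516,212),.08)): print(q,z,onz(im,*q,z).round(3))
E
```

```text
(456, 245) 0 [0.663 0.264 0.   ]
(462, 172) 0 [0.674 0.347 0.   ]
(468, 254) 0.05 [0.657 0.276 0.05 ]
(468, 254) 0.07 [0.65  0.286 0.07 ]
(482, 180) 0.05 [0.674 0.349 0.05 ]
(482, 180) 0.07 [0.666 0.354 0.07 ]
(516, 212) 0.099 [0.68  0.331 0.099]
(516, 212) 0.08 [0.689 0.324 0.08 ]
```

Rack's near face is at x ≥ 0.66 and the gripper body reaches to about 0.63, so it's clear. Descend.

>>> drive_tool(
  plan="0 0.06 1 0 0 -0.05;0 0 1 0 0 0;0 0 1 0 0 0;0 0 1 0 0 0;0 0 1 0 0 0;0 0 1 0 0 0;0 0 0.9 0 0 0;0 0 0.6 0 0 0",
)

```text
clock: 37.2
position: [0.5342, 0.3624, 0.0242]
orientation: [[0.158, 0.987, -0.001], [0.987, -0.158, -0.002], [-0.002, -0.001, -1.0]]
force: [-0.3, 0.4, -0.1]
opening: 0.0786
```

>>> drive_tool(
  plan="0 0 0.25 0 0 0;0 0 0.05 0 0 0;0 0 0 0 0 0;0 0 0 0 0 0;0 0 0 0 0 0;0 0 0 0 0 0;0 0 0 0 0 0;0 0 0 0 0 0",
)

```text
clock: 38.0
position: [0.5344, 0.3641, 0.0183]
orientation: [[0.155, 0.988, 0.0], [0.988, -0.155, -0.0], [-0.0, 0.0, -1.0]]
force: [-0.3, -0.3, -0.2]
opening: 0.0782
```

>>> drive_tool(
  plan="0 0 0 0 0 0;0 0 0 0 0 0;0 0 0 0 0 0;0 0 0 0 0 0;0 0 0 0 0 0;0 0 0 0 0 0;0 0 0 0 0 0;0 0 0 0 0 0",
  fingers=0,
  newtons=20,
)

```text
clock: 38.8
position: [0.5341, 0.3642, 0.0182]
orientation: [[0.155, 0.988, -0.0], [0.988, -0.155, -0.0], [-0.0, -0.0, -1.0]]
force: [-0.9, -0.2, -0.5]
opening: 0.0438
```

>>> drive_tool(
  plan="0 0 -0.3 0 0 0;0 0 -0.6 0 0 0;0 0 -0.9 0 0 0;0 0 -1 0 0 0;0 0 -1 0 0 0;0 0 -1 0 0 0;0 0 -1 0 0 0;0 0 -1 0 0 0",
)

```text
clock: 39.6
position: [0.5347, 0.3641, 0.1908]
orientation: [[0.155, 0.988, 0.002], [0.988, -0.155, 0.0], [0.001, 0.002, -1.0]]
force: [0.9, -0.9, -0.6]
opening: 0.0443
```

>>> drive_tool(
  plan="-0.8 0 -1 0 0 0;-1 0 -1 0 0 0;-1 0 -0.8 0 0 0.5;-1 0 0 0 0 1;-0.5 0 0 0 0 1;0 0 0 0 0 1;0 0 0 0 0 1;0 0 0 0 0 1",
)

```text
clock: 40.4
position: [0.5135, 0.259, 0.2597]
orientation: [[0.801, 0.598, 0.002], [0.598, -0.801, -0.0], [0.002, 0.001, -1.0]]
force: [-0.2, 0.2, -0.4]
opening: 0.0438
```

>>> drive_tool(
  plan="0 0 0 0 0 1;0 0 0 0 0 1;0 0 0 0 0 1;0 0 0 0 0 1;0 0 0 0 0 0.4;0 0.6 0 0 0 0;0 1 0 0 0 0;0 1 0 0 0 0",
)

```text
clock: 41.2
position: [0.5153, 0.1941, 0.2595]
orientation: [[0.999, 0.035, 0.002], [0.035, -0.999, 0.0], [0.002, 0.0, -1.0]]
force: [1.2, -0.6, -1.8]
opening: 0.0435
```

```bash
python3 - <<'E'
from h import *
go([.5935,-.043,.25],2); snap('scene','s15')
E
```

```text
clk 41.2 pos [0.5153 0.1941 0.2595] yaw 2.01 F [ 1.2 -0.6 -1.8] open 0.0435
shift after turn [2.79 9.59 0.38] turn [ 0.   -0.01  0.  ]
```

>>> drive_tool(
  plan="0.3 1 0 0 0 0;0.4 1 0 0 0 0;0.4 1 0 0 0 0;0.4 1 0 0 0 0;0.4 1 0 0 0 0;0.4 1 0 0 0 0;0.4 1 0 0 0 0;0.1 1 0 0 0 0",
)

```text
clock: 42.05
position: [0.593, -0.0043, 0.2594]
orientation: [[0.999, 0.033, 0.002], [0.033, -0.999, 0.0], [0.002, 0.0, -1.0]]
force: [0.6, 0.9, -1.7]
opening: 0.0438
```

>>> drive_tool(
  plan="0 1 0 0 0 0;0 0.5 0 0 0 0;0 0.1 0 0 0 0;0 0 0 0 0 0;0 0 0 0 0 0;0 0 0 0 0 0;0 0 0 0 0 0;0 0 0 0 0 0",
)

```text
clock: 42.85
position: [0.5934, -0.0429, 0.2583]
orientation: [[0.999, 0.034, 0.0], [0.034, -0.999, -0.0], [0.0, 0.0, -1.0]]
force: [-0.1, -0.4, -1.7]
opening: 0.0438
```

```bash
python3 - <<'E'
from h import *
go([.5935,-.043,.051],2); snap('wrist','w16')
E
```

```text
clk 42.85 pos [ 0.5934 -0.0429  0.2583] yaw 1.94 F [-0.1 -0.4 -1.7] open 0.0438
shift after turn [0.   0.   8.29] turn [ 0.   -0.   -0.01]
```

View pics/w16.png

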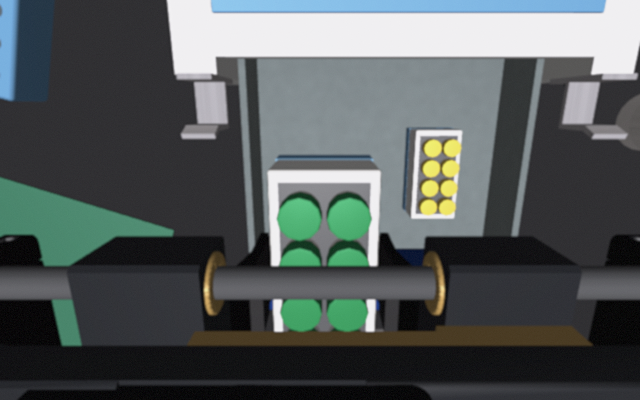

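Held carton is square to the drawer, and the first carton is clear to its right. Lower it.

>>> drive_tool(
  plan="0 0 0.8 0 0 0;0 0 1 0 0 0;0 0 1 0 0 0;0 0 1 0 0 0;0 0 1 0 0 0;0 0 1 0 0 0;0 0 0.8 0 0 0;0 0 0.5 0 0 0",
)

```text
clock: 43.7
position: [0.5924, -0.0436, 0.0789]
orientation: [[0.999, 0.033, -0.002], [0.033, -0.999, 0.0], [-0.002, -0.0, -1.0]]
force: [-0.2, -0.2, -1.8]
opening: 0.044
```

>>> drive_tool(
  plan="0 0 0.35 0 0 0;0 0 0.25 0 0 0;0 0 0.2 0 0 0;0 0 0.15 0 0 0;0 0 0.1 0 0 0;0 0 0.08 0 0 0;0 0 0 0 0 0;0 0 0 0 0 0",
)

```text
clock: 44.5
position: [0.5936, -0.0436, 0.0527]
orientation: [[0.999, 0.033, 0.0], [0.033, -0.999, -0.0], [0.0, 0.0, -1.0]]
force: [0.3, -0.3, -1.1]
opening: 0.0439
```

>>> drive_tool(
  plan="0 0 0.05 0 0 0;0 0 0.03 0 0 0;0 0 0 0 0 0;0 0 0 0 0 0;0 0 0 0 0 0;0 0 0 0 0 0;0 0 0 0 0 0;0 0 0 0 0 0",
)

```text
clock: 45.3
position: [0.5934, -0.0436, 0.0505]
orientation: [[0.999, 0.033, -0.0], [0.033, -0.999, -0.0], [-0.0, 0.0, -1.0]]
force: [-0.2, -0.2, -1.1]
opening: 0.0436
```

>>> drive_tool(
  plan="0 0 0.03 0 0 0;0 0 0 0 0 0;0 0 0 0 0 0;0 0 0 0 0 0;0 0 0 0 0 0;0 0 0 0 0 0;0 0 0 0 0 0;0 0 0 0 0 0",
)

```text
clock: 46.1
position: [0.5936, -0.0436, 0.0501]
orientation: [[0.999, 0.033, 0.0], [0.033, -0.999, -0.0], [0.0, 0.0, -1.0]]
force: [-1.9, 0.4, 5.0]
opening: 0.044
```

>>> drive_tool(
  plan="0 0 -0.02 0 0 0;0 0 0 0 0 0;0 0 0 0 0 0;0 0 0 0 0 0;0 0 -0.4 0 0 0;0 0 -0.8 0 0 0;0 0 -1 0 0 0;0 0 -1 0 0 0",
  fingers=0.75,
)

```text
clock: 46.9
position: [0.5934, -0.0435, 0.1317]
orientation: [[0.999, 0.033, 0.0], [0.033, -0.999, 0.0], [0.0, -0.0, -1.0]]
force: [-1.1, -0.3, 0.3]
opening: 0.0655
```

>>> drive_tool(
  plan="0 0 -1 0 0 0;0 0 -1 0 0 0;0 0 -1 0 0 0;0 0 -1 0 0 0;0 0 -1 0 0 0;0 0 0 0 0 0;0 0 0 0 0 0;0 0 0 0 0 0",
)

```text
clock: 47.7
position: [0.5928, -0.0437, 0.2543]
orientation: [[0.999, 0.033, -0.002], [0.033, -0.999, -0.0], [-0.002, -0.0, -1.0]]
force: [0.2, -0.8, -0.5]
opening: 0.0655
```

```bash
python3 - <<'E'
from h import *
go([.447,-.105,.25],92);im=snap('wrist','w17'); cartons(im,zr=.078);snap('scene','s17') 
E
```

```text
clk 47.7 pos [ 0.5928 -0.0437  0.2543] yaw 1.88 F [ 0.2 -0.8 -0.5] open 0.0655
shift after turn [-2.25 -5.91  0.17] turn [-1.000e-02  1.000e-02 -1.127e+01]
c [ 0.5963 -0.0442] size [0.0445 0.0877] long axis deg 1.9 hue 72.0 px [324. 174.]
c [ 0.6009 -0.1528] size [0.0443 0.0878] long axis deg 2.2 hue None px [429. 172.]
c [0.6621 0.0644] size [0.0263 0.0345] long axis deg 1.9 hue None px [208. 101.]
c [ 0.674  -0.2799] size [0.0265 0.0354] long axis deg 1.9 hue None px [583. 101.]
c [ 0.7212 -0.1133] size [0.0616 0.4218] long axis deg 91.9 hue None px [404.  34.]
```

View pics/w17.png

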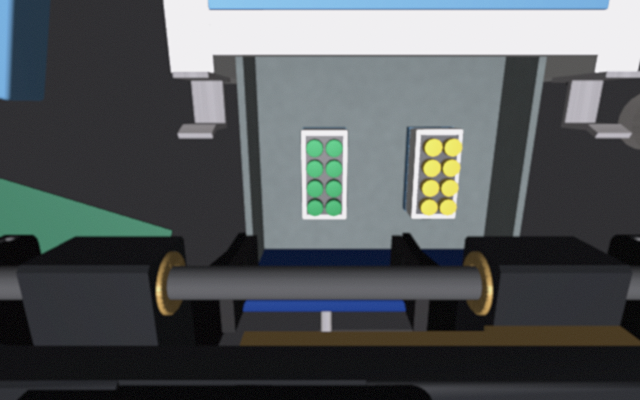

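View pics/s17.png

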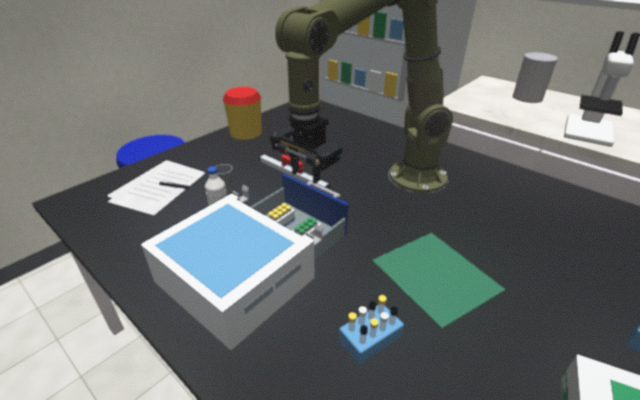

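>>> drive_tool(
  plan="0 0 0 0 0 -1;0 0 0 0 0 -1;0 0 0 0 0 -1;0 0 0 0 0 -1;0 0 0 0 0 -1;0 0 0 0 0 -1;0 0 0 0 0 -1;0 0 0 0 0 -1",
  fingers=0.34,
)

```text
clock: 48.6
position: [0.593, -0.0436, 0.2542]
orientation: [[0.403, 0.915, -0.002], [0.915, -0.403, 0.0], [-0.0, -0.002, -1.0]]
force: [0.5, -0.5, 0.4]
opening: 0.0297
```

>>> drive_tool(
  plan="0 0 0 0 0 -1;0 0 0 0 0 -1;0 0 0 0 0 -1;0 0 0 0 0 -0.27;-0.6 -1 0 0 0 0;-0.8 -1 0 0 0 0;-0.8 -1 0 0 0 0;0 -1 0 0 0 0",
)

```text
clock: 49.4
position: [0.4937, -0.1056, 0.2541]
orientation: [[-0.031, 1.0, -0.002], [1.0, 0.031, 0.0], [0.0, -0.002, -1.0]]
force: [-0.1, -1.0, 0.2]
opening: 0.0293
```

>>> drive_tool(
  plan="-0.8 -1 0 0 0 0;-0.8 -0.9 0 0 0 0;0 0 0 0 0 0;0 0 0 0 0 0;0 0 0 0 0 0;0 0 0 0 0 0;0 0 0 0 0 0;0 0 0 0 0 0",
)

```text
clock: 50.2
position: [0.4497, -0.1433, 0.2552]
orientation: [[-0.037, 0.999, -0.0], [0.999, 0.037, 0.0], [0.0, -0.0, -1.0]]
force: [1.1, -0.4, 0.3]
opening: 0.0296
```

```bash
python3 - <<'E'
from h import *
go([.447,-.105,.101],92);im=snap('wrist','w18'); p=im['pixels'].astype(int)
H=[]
for v in range(90,200,4):
    c=[k for k in range(250,420) if p[v,k].min()>120]
    if v%20==10: print(v,c[:1],c[-1:],len(c))
E
```

```text
clk 50.2 pos [ 0.4497 -0.1433  0.2552] yaw 92.11 F [ 1.1 -0.4  0.3] open 0.0296
shift after turn [ 1.53 -0.06  6.17] turn [-0.   -0.    0.01]
90 [316] [419] 35
110 [316] [419] 45
130 [316] [419] 46
150 [316] [419] 47
170 [316] [419] 47
190 [316] [419] 40
```

View pics/w18.png

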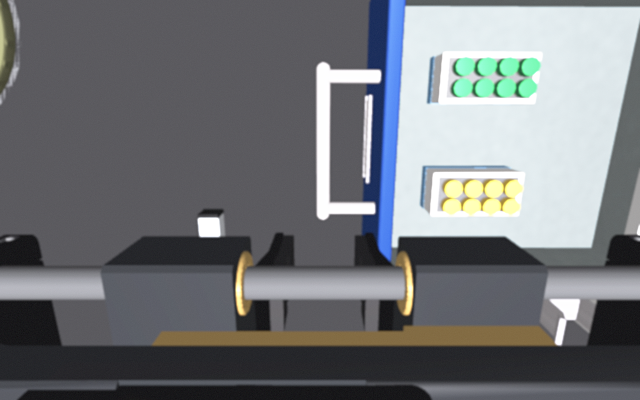

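```bash
python3 - <<'E'
from h import *
im=dict(np.load('pics/w18.npz'))
print(onz(im,323.5,140,.119),onz(im,323,64,.119),onz(im,323,218,.119))
E
```

```text
[ 0.44787113 -0.10143989  0.119     ] [ 0.44527856 -0.0421579   0.119     ] [ 0.44995532 -0.16954409  0.119     ]
```

>>> drive_tool(
  plan="0.7 -0.02 0.6 0 0 0;0.8 -0.02 0.6 0 0 0;0 0 0.9 0 0 0;0 0 0.9 0 0 0;0 0 0.9 0 0 0;0 0 0.9 0 0 0;0 0 0.8 0 0 0;0 0 0.5 0 0 0",
)

```text
clock: 51.05
position: [0.4464, -0.106, 0.1014]
orientation: [[-0.036, 0.999, -0.002], [0.999, 0.036, 0.001], [0.001, -0.002, -1.0]]
force: [0.1, -1.0, -0.7]
opening: 0.0295
```

>>> drive_tool(
  plan="0 0 0 0 0 0;0 0 0 0 0 0;0 0 0 0 0 0;0 0 0 0 0 0;0 0 0 0 0 0;0 0 0 0 0 0;0 0 0 0 0 0;0 0 0 0 0 0",
  fingers=0,
  newtons=20,
)

```text
clock: 51.85
position: [0.4478, -0.1066, 0.1038]
orientation: [[-0.035, 0.999, 0.001], [0.999, 0.035, -0.001], [-0.001, 0.001, -1.0]]
force: [-0.6, -0.1, 6.7]
opening: 0.0102
```

```bash
python3 - <<'E'
from h import *
go([.6425,-.0985,.101],92)
E
```

```text
clk 51.85 pos [ 0.4478 -0.1066  0.1038] yaw 92.03 F [-0.6 -0.1  6.7] open 0.0102
shift after turn [0.05 7.79 0.11] turn [0.01 0.01 0.  ]
```

>>> drive_tool(
  plan="0 0.1 0 0 0 0;0 0.2 0 0 0 0;0 0.3 0 0 0 0;0 0.4 0 0 0 0;0 0.4 0 0 0 0;0 0.4 0 0 0 0;0 0.4 0 0 0 0;0 0.4 0 0 0 0",
)

```text
clock: 52.65
position: [0.5128, -0.1044, 0.1038]
orientation: [[-0.035, 0.999, 0.001], [0.999, 0.035, -0.001], [-0.001, 0.001, -1.0]]
force: [-2.4, 0.1, 7.4]
opening: 0.0101
```

>>> drive_tool(
  plan="0 0.4 0 0 0 0;0 0.4 0 0 0 0;0 0.4 0 0 0 0;0 0.4 0 0 0 0;0 0.4 0 0 0 0;0 0.4 0 0 0 0;0 0.4 0 0 0 0;0 0.4 0 0 0 0",
)

```text
clock: 53.45
position: [0.5927, -0.1018, 0.1038]
orientation: [[-0.035, 0.999, 0.001], [0.999, 0.035, -0.001], [-0.001, 0.001, -1.0]]
force: [-2.5, -0.7, 7.0]
opening: 0.0102
```

>>> drive_tool(
  plan="0 0.4 0 0 0 0;0 0.4 0 0 0 0;0 0.3 0 0 0 0;0 0.2 0 0 0 0;0 0.15 0 0 0 0;0 0.1 0 0 0 0;0 0.1 0 0 0 0;0 0.05 0 0 0 0",
)

```text
clock: 54.25
position: [0.6351, -0.1003, 0.1039]
orientation: [[-0.035, 0.999, 0.001], [0.999, 0.035, -0.001], [-0.001, 0.001, -1.0]]
force: [-1.4, -1.0, 5.8]
opening: 0.0104
```

```bash
python3 - <<'E'
from h import *
go([.6425,-.0985,.101],92); snap('scene','s19')
E
```

```text
clk 54.25 pos [ 0.6351 -0.1003  0.1039] yaw 92.0 F [-1.4 -1.   5.8] open 0.0104
shift after turn [0.06 0.3  0.11] turn [0.01 0.01 0.  ]
```

Remaining ~7.5 mm; creep in until the contact force rises.

>>> drive_tool(
  plan="0 0.04 0 0 0 0;0 0.04 0 0 0 0;0 0.04 0 0 0 0;0 0.04 0 0 0 0;0 0.04 0 0 0 0;0 0.03 0 0 0 0;0 0.02 0 0 0 0;0 0 0 0 0 0",
)

```text
clock: 55.1
position: [0.6412, -0.1001, 0.1039]
orientation: [[-0.035, 0.999, 0.001], [0.999, 0.035, -0.001], [-0.001, 0.001, -1.0]]
force: [-1.2, -1.4, 5.8]
opening: 0.0099
```

>>> drive_tool(
  plan="0 0.02 0 0 0 0;0 0.02 0 0 0 0;0 0.02 0 0 0 0;0 0.02 0 0 0 0;0 0 0 0 0 0;0 0 0 0 0 0;0 0 0 0 0 0;0 0 0 0 0 0",
)

```text
clock: 55.9
position: [0.6426, -0.1001, 0.1039]
orientation: [[-0.035, 0.999, -0.0], [0.999, 0.035, -0.001], [-0.001, -0.0, -1.0]]
force: [-2.2, -0.3, 6.7]
opening: 0.0101
```

>>> drive_tool(
  plan="0 0.02 0 0 0 0;0 0.02 0 0 0 0;0 0.02 0 0 0 0;0 0 0 0 0 0;0 0.02 0 0 0 0;0 0 0 0 0 0;0 0 0 0 0 0;0 0 0 0 0 0",
)

```text
clock: 56.7
position: [0.6426, -0.1001, 0.1038]
orientation: [[-0.035, 0.999, -0.005], [0.999, 0.035, -0.002], [-0.002, -0.005, -1.0]]
force: [-8.1, -0.6, 9.7]
opening: 0.0102
```

>>> drive_tool(
  plan="0 -0.05 0 0 0 0;0 0 0 0 0 0;0 0 0 0 0 0;0 0 0 0 0 0;0 0 -0.4 0 0 0;0 0 -0.8 0 0 0;0 0 -1 0 0 0;0 0 -1 0 0 0",
  fingers=0.34,
)

```text
clock: 57.5
position: [0.6435, -0.0992, 0.1842]
orientation: [[-0.036, 0.999, 0.0], [0.999, 0.036, 0.0], [0.0, 0.0, -1.0]]
force: [-0.1, 0.2, 0.3]
opening: 0.0295
```

>>> drive_tool(
  plan="0 0 -1 0 0 0;0 0 -1 0 0 0;-1 0 -1 0 0 0;-1 0 0 0 0 0;0 0 0 0 0 0;0 0 0 0 0 0;0 0 0 0 0 0;0 0 0 0 0 0",
)

```text
clock: 58.3
position: [0.6452, -0.1476, 0.2576]
orientation: [[-0.038, 0.999, -0.0], [0.999, 0.038, 0.001], [0.001, -0.0, -1.0]]
force: [0.2, -1.0, -0.1]
opening: 0.0297
```

```bash
python3 - <<'E'
from h import *
go([.322,-.381,.2],92); im=snap('wrist','w20'); p=im['pixels'].astype(int)
H=[]
for v in range(90,200,4):
    c=[k for k in range(280,400) if p[v,k].min()>120]
    if len(c)<25 and c: H.append(onz(im,(c[0]+c[-1])/2,v,.119))
H=np.array(H)
if len(H): f=np.polyfit(H[:,1],H[:,0],1); print('rod x at -.099',np.polyval(f,-.099),np.degrees(np.arctan(f[0])),len(H))
E
```

```text
clk 58.3 pos [ 0.6452 -0.1476  0.2576] yaw 92.17 F [ 0.2 -1.  -0.1] open 0.0297
shift after turn [ -8.88 -13.24   2.31] turn [-0.   -0.    0.02]
rod x at -.099 0.668817475930629 -10.974049957005306 25
```

View pics/w20.png

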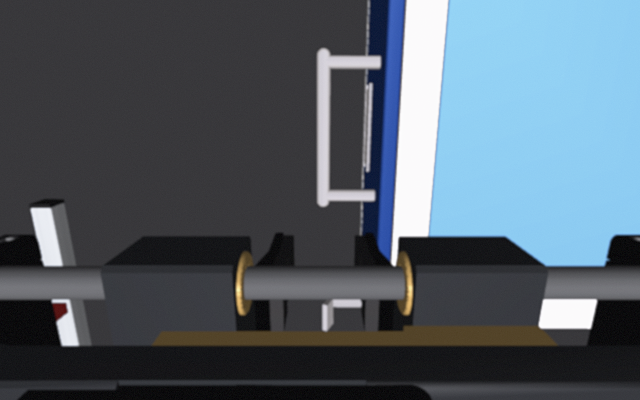

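```bash
python3 - <<'E'
from h import *
for n,r0 in(('w7',(335,368)),('w20',(305,345))):
    im=dict(np.load(f'pics/{n}.npz')); p=im['pixels'].astype(int)
    H=[];W=[]
    for v in range(90,185,4):
        c=[k for k in range(*r0) if p[v,k].min()>120]; H.append(onz(im,(c[0]+c[-1])/2,v,.119))
        w=[k for k in range(r0[1]+30,480) if p[v,k].min()>200]; W.append(onz(im,w[0]-.5,v,.15))
    H=np.array(H);W=np.array(W); a=np.polyval(np.polyfit(H[:,1],H[:,0],1),-.099); b=np.polyval(np.polyfit(W[:,1],W[:,0],1),-.099); print(n,a,b,b-a)
E
```

```text
w7 0.6423063052697029 0.6990492775234983 0.05674297225379543
w20 0.6424750317721288 0.6991794214341418 0.056704389662012966
```

>>> drive_tool(
  plan="0 -0.8 0 0 0 0;-0.2 -1 0 0 0 0;-0.7 -1 0 0 0 0;-0.7 -1 0 0 0 0;-0.7 -1 0 0 0 0;-0.7 -1 0 0 0 0;-0.7 -1 0 0 0 0;-0.7 -1 0 0 0 0",
  fingers=0.6,
)

```text
clock: 59.15
position: [0.4534, -0.266, 0.2578]
orientation: [[-0.037, 0.999, -0.0], [0.999, 0.037, -0.0], [-0.0, -0.0, -1.0]]
force: [0.4, -0.1, 0.4]
opening: 0.0518
```

>>> drive_tool(
  plan="-0.8 -1 0.2 0 0 0;-0.8 -1 0.5 0 0 0;-0.8 -1 0.5 0 0 0;-0.8 -1 0.5 0 0 0;-0.8 -1 0.5 0 0 0;-0.5 -0.4 0.1 0 0 0;0 0 0 0 0 0;0 0 0 0 0 0",
)

```text
clock: 59.95
position: [0.3251, -0.3825, 0.201]
orientation: [[-0.037, 0.999, 0.002], [0.999, 0.037, 0.0], [0.0, 0.002, -1.0]]
force: [0.7, 0.7, 0.8]
opening: 0.0521
```

```bash
python3 - <<'E'
from h import *
im=snap('wrist','w21'); p=im['pixels'].astype(int)
go([.322,-.381,.040],92)
red=(p[:,:,2]>200)&(p[:,:,1]<120)&(p[:,:,0]<120)
for v in range(0,260,20):
    c=np.where(red[v,200:450])[0]+200
    if len(c): print(v,onz(im,c.min()-.5,v,.07).round(4),onz(im,c.max()+.5,v,.07).round(4))
rr=np.where(red[:,200:450].sum(1)>3)[0]; print(rr.min(), onz(im,324,rr.min()-.5,.07))
E
```

```text
clk 60.0 pos [ 0.3256 -0.3822  0.2011] yaw 92.2 F [ 0.4 -0.7 -0.5] open 0.0524
shift after turn [ 0.05 -0.14  6.44] turn [0.01 0.   0.03]
124 [ 0.32335159 -0.32709231  0.07      ]
```

View pics/w21.png

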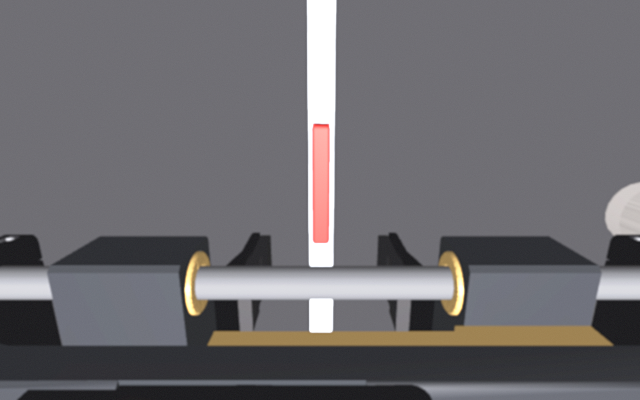

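```bash
python3 - <<'E'
from h import *
im=dict(np.load('pics/w21.npz')); p=im['pixels'].astype(int)
red=(p[:,:,2]-p[:,:,1]>60)
for v in (140,180,220):
    c=np.where(red[v,280:360])[0]+280; print(v,c.min(),c.max(),onz(im,(c.min()+c.max())/2,v,.07).round(4))
rr=np.where(red[:250,318:324].sum(1)>3)[0]; a=onz(im,321,rr.min()-.5,.07);b=onz(im,321,rr.max()+.5,.07);print(a,b,(a+b)/2)
E
```

```text
140 313 329 [ 0.3214 -0.3404  0.07  ]
180 313 328 [ 0.3222 -0.3737  0.07  ]
220 313 328 [ 0.3234 -0.4091  0.07  ]
[ 0.32093107 -0.32718346  0.07      ] [ 0.32458566 -0.42999309  0.07      ] [ 0.32275837 -0.37858828  0.07      ]
```

>>> drive_tool(
  plan="0.1 -0.1 1 0 0 0.03;0 0 1 0 0 0;0 0 1 0 0 0;0 0 1 0 0 0;0 0 0.9 0 0 0;0 0 0.8 0 0 0;0 0 0.5 0 0 0;0 0 0.22 0 0 0",
)

```text
clock: 60.8
position: [0.3217, -0.3798, 0.0392]
orientation: [[-0.034, 0.999, -0.0], [0.999, 0.034, 0.001], [0.001, 0.0, -1.0]]
force: [0.1, 0.2, -0.2]
opening: 0.0522
```

>>> drive_tool(
  plan="0 0 0 0 0 0;0 0 0 0 0 0;0 0 0 0 0 0;0 0 0 0 0 0;0 0 0 0 0 0;0 0 0 0 0 0;0 0 0 0 0 0;0 0 0 0 0 0",
)

```text
clock: 61.6
position: [0.3207, -0.381, 0.0398]
orientation: [[-0.031, 1.0, -0.0], [1.0, 0.031, -0.0], [-0.0, -0.0, -1.0]]
force: [0.8, 0.0, 0.3]
opening: 0.0523
```

>>> drive_tool(
  plan="0 0 0 0 0 0;0 0 0 0 0 0;0 0 0 0 0 0;0 0 0 0 0 0;0 0 0 0 0 0;0 0 0 0 0 0;0 0 0 0 0 0;0 0 0 0 0 0",
  fingers=0,
  newtons=35,
)

```text
clock: 62.4
position: [0.321, -0.381, 0.0398]
orientation: [[-0.031, 1.0, 0.0], [1.0, 0.032, -0.0], [-0.0, 0.0, -1.0]]
force: [1.8, -0.9, -0.4]
opening: 0.0155
```

>>> drive_tool(
  plan="0 0 -0.3 0 0 0;0 0 -0.7 0 0 0;0 0 -1 0 0 0;0 0 -1 0 0 0;0 0 -1 0 0 0;0 0 -1 0 0 0;0 0 -1 0 0 0;0 0 -1 0 0 0",
)

```text
clock: 63.2
position: [0.3199, -0.3802, 0.2153]
orientation: [[-0.031, 1.0, -0.001], [1.0, 0.031, 0.001], [0.001, -0.001, -1.0]]
force: [0.7, -0.2, -6.3]
opening: 0.0154
```

>>> drive_tool(
  plan="0.3 0 -0.8 0 0 0;0.7 0 -0.6 0 0 0;0.9 0.3 0 0 0 0;0.9 0.7 0 0 0 0;0.9 0.8 0 0 0 0;0.9 0.8 0 0 0 0;0.9 0.8 0 0 0 0;0.9 0.8 0 0 0 0",
)

```text
clock: 64.0
position: [0.4204, -0.2163, 0.2493]
orientation: [[-0.031, 1.0, -0.002], [1.0, 0.031, 0.0], [0.0, -0.002, -1.0]]
force: [-0.4, -0.6, -4.3]
opening: 0.0158
```

>>> drive_tool(
  plan="0.9 0.8 0 0 0 0;0.9 0.8 0 0 0 0;0.9 0.8 0 0 0 0;0.9 0.8 0 0 0 0;0.7 0.8 0 0 0 0;0.4 0.8 0 0 0 0;0 0.8 0 0 0 0;0 0.6 0 0 0 0",
)

```text
clock: 64.8
position: [0.572, -0.095, 0.249]
orientation: [[-0.032, 0.999, -0.002], [0.999, 0.032, 0.0], [0.0, -0.002, -1.0]]
force: [0.0, -0.2, -4.5]
opening: 0.0154
```

```bash
python3 - <<'E'
from h import *
go([.667,-.1005,.166],92); im=snap('scene','s22'); snap('wrist','w22')
E
```

```text
clk 64.8 pos [ 0.572 -0.095  0.249] yaw 91.86 F [ 0.  -0.2 -4.5] open 0.0154
shift after turn [-0.35  3.79  3.32] turn [-0.01 -0.   -0.02]
```

View pics/w22.png

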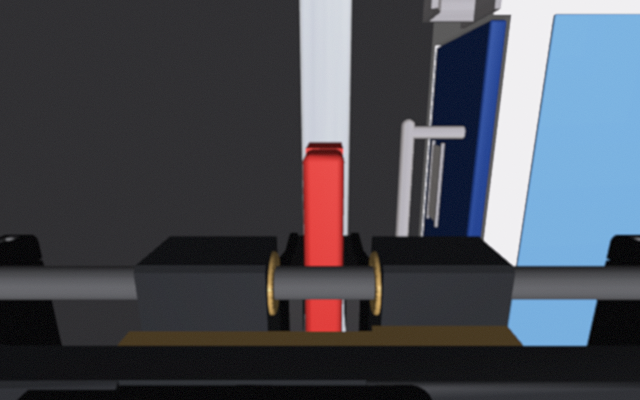

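>>> drive_tool(
  plan="-0.1 0.6 0 0 0 -0.02;-0.1 0.8 0 0 0 0;-0.1 0.8 0 0 0 0;0 0.8 0 0 0 0;0 0.5 0 0 0 0;0 0.3 0 0 0 0;0 0 0 0 0 0;0 0 0 0 0 0",
)

```text
clock: 65.7
position: [0.6662, -0.0999, 0.2496]
orientation: [[-0.034, 0.999, -0.001], [0.999, 0.034, -0.0], [-0.0, -0.001, -1.0]]
force: [0.1, -0.1, -4.4]
opening: 0.0159
```

```bash
python3 - <<'E'
from h import *
go([.667,-.1005,.166],92); im=snap('scene','s23'); snap('wrist','w23')
E
```

```text
clk 65.7 pos [ 0.6662 -0.0999  0.2496] yaw 91.96 F [ 0.1 -0.1 -4.4] open 0.0159
shift after turn [-0.02  0.03  3.35] turn [-0.01  0.   -0.01]
```

View pics/w23.png

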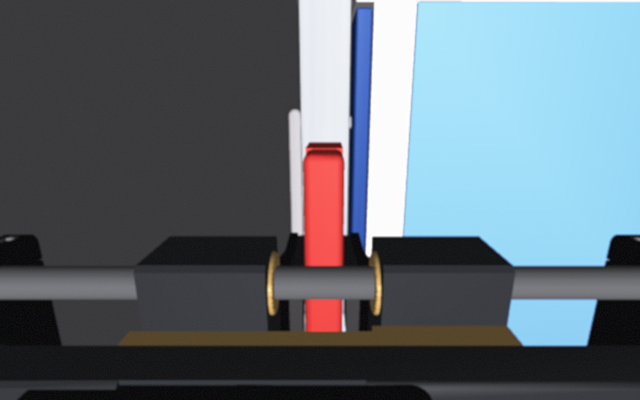

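View pics/s23.png

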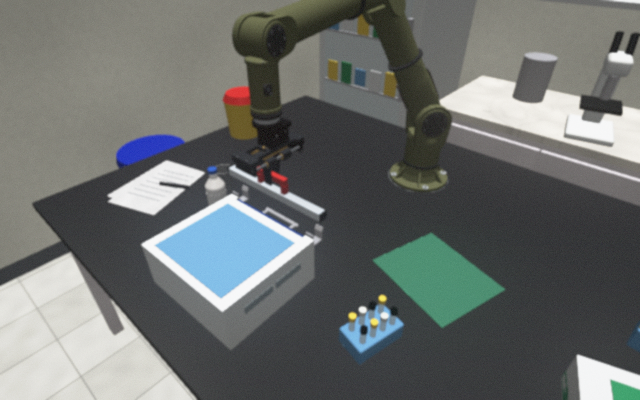

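>>> drive_tool(
  plan="0 0.04 0.3 0 0 0;0 0 0.5 0 0 0;0 0 0.5 0 0 0;0 0 0.5 0 0 0;0 0 0.4 0 0 0;0 0 0.4 0 0 0;0 0 0.2 0 0 0;0 0 0.1 0 0 0",
)

```text
clock: 66.6
position: [0.6679, -0.0998, 0.1765]
orientation: [[-0.034, 0.999, -0.001], [0.999, 0.034, 0.0], [0.0, -0.001, -1.0]]
force: [0.6, 0.9, -4.7]
opening: 0.0154
```

>>> drive_tool(
  plan="0 0 0.08 0 0 0;0 0 0.08 0 0 0;0 0 0.06 0 0 0;0 0 0.04 0 0 0;0 0 0 0 0 0;0 0 0 0 0 0;0 0 0 0 0 0;0 0 0 0 0 0",
)

```text
clock: 67.4
position: [0.6682, -0.0998, 0.1709]
orientation: [[-0.034, 0.999, 0.0], [0.999, 0.034, -0.0], [-0.0, 0.0, -1.0]]
force: [-0.0, 0.2, -5.1]
opening: 0.0156
```

>>> drive_tool(
  plan="0 0 0.06 0 0 0;0 0 0.04 0 0 0;0 0 0.04 0 0 0;0 0 0.02 0 0 0;0 0 0 0 0 0;0 0 0 0 0 0;0 0 0 0 0 0;0 0 0 0 0 0",
)

```text
clock: 68.2
position: [0.6681, -0.0998, 0.1668]
orientation: [[-0.034, 0.999, 0.0], [0.999, 0.034, -0.0], [-0.0, 0.0, -1.0]]
force: [0.5, -0.2, -5.3]
opening: 0.0158
```

>>> drive_tool(
  plan="0 0 0.03 0 0 0;0 0 0.02 0 0 0;0 0 0 0 0 0;0 0 0 0 0 0;0 0 0 0 0 0;0 0 0 0 0 0;0 0 0 0 0 0;0 0 0 0 0 0",
)

```text
clock: 69.0
position: [0.6683, -0.0997, 0.1659]
orientation: [[-0.034, 0.999, 0.0], [0.999, 0.034, -0.0], [-0.0, 0.0, -1.0]]
force: [-0.0, 0.9, -0.1]
opening: 0.0156
```

Touching the slot floor at the expected height (0.166). A hair more, then release.

>>> drive_tool(
  plan="0 0 0.02 0 0 0;0 0 0 0 0 0;0 0 0 0 0 0;0 0 0 0 0 0;0 0 0 0 0 0;0 0 0 0 0 0;0 0 0 0 0 0;0 0 0 0 0 0",
)

```text
clock: 69.8
position: [0.6685, -0.0998, 0.1658]
orientation: [[-0.034, 0.999, 0.001], [0.999, 0.034, -0.0], [-0.0, 0.001, -1.0]]
force: [-2.1, 0.0, 5.2]
opening: 0.0157
```

>>> drive_tool(
  plan="0 0 0 0 0 0;0 0 0 0 0 0;0 0 0 0 0 0;0 0 0 0 0 0;0 0 -0.4 0 0 0;0 0 -0.8 0 0 0;0 0 -1 0 0 0;0 0 -1 0 0 0",
  fingers=0.5,
)

```text
clock: 70.6
position: [0.6681, -0.0997, 0.2465]
orientation: [[-0.034, 0.999, 0.0], [0.999, 0.034, 0.0], [0.0, 0.0, -1.0]]
force: [1.0, -0.1, 0.5]
opening: 0.0435
```

>>> drive_tool(
  plan="0 -0.5 -1 0 0 0;0 -0.8 -1 0 0 0;-0.3 -0.8 -1 0 0 0;-0.8 -0.8 -1 0 0 0;-0.8 -0.4 -0.4 0 0 0;0 0 0 0 0 0;0 0 0 0 0 0;0 0 0 0 0 0",
)

```text
clock: 71.4
position: [0.5874, -0.1486, 0.3546]
orientation: [[-0.036, 0.999, -0.001], [0.999, 0.036, 0.001], [0.001, -0.001, -1.0]]
force: [-1.0, 0.5, 0.1]
opening: 0.0434
```

```bash
python3 - <<'E'
from h import *
st(); snap('scene','s24'); snap('wrist','w24'); t=snap('top','t24')
E
```

```text
{'clock': 71.4, 'qpos': [51.983, 17.822, -52.435, 75.342, 14.009, 93.499, 3.844], 'position': [0.587, -0.149, 0.355], 'orientation': [[-0.036, 0.999, -0.001], [0.999, 0.036, 0.001], [0.001, -0.001, -1.0]], 'force': [-0.975, 0.453, 0.086], 'opening': 0.043}
```

View pics/w24.png

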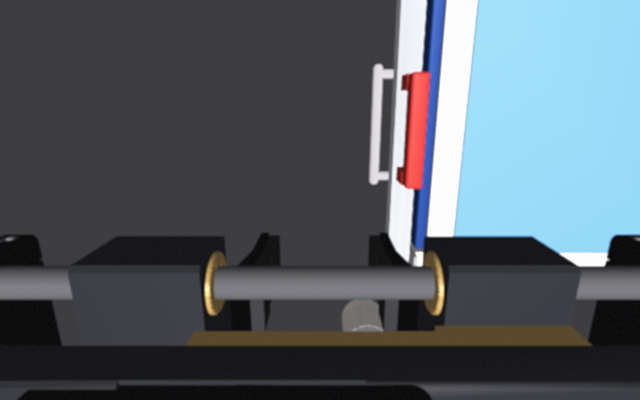

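View pics/s24.png

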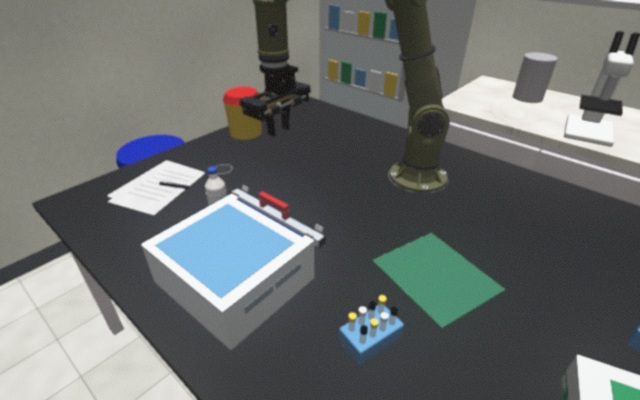

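View pics/t24.png

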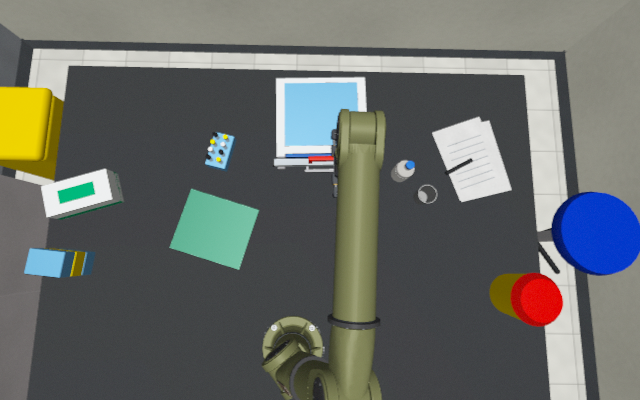

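```bash
python3 - <<'E'
from h import *
im=dict(np.load('pics/w24.npz')); p=im['pixels'].astype(int)
red=(p[:,:,2]>200)&(p[:,:,1]<120)&(p[:,:,0]<120); M=[];H=[]
for v in range(85,175,5):
    c=np.where(red[v,395:440])[0]+395; M.append(onz(im,(c.min()+c.max())/2,v,.196))
    k=[q for q in range(362,388) if p[v,q].min()>120]; 
    if k: H.append(onz(im,(k[0]+min(k[-1],k[0]+11))/2,v,.119))
for A in(M,H):
    A=np.array(A); f=np.polyfit(A[:,1],A[:,0],1); print(np.polyval(f,-.1),np.degrees(np.arctan(f[0])))
d=cv2.absdiff(cv2.imread('pics/scene0.png'),cv2.imread('pics/s24.png')).max(2)
for n,(x0,y0,x1,y1) in dict(bottle=(203,165,230,203),rack=(338,292,406,356),chest_bar=(228,185,328,245)).items(): print(n,(d[y0:y1,x0:x1]>40).sum())
ticket.job_done()
E
```

```text
0.6682623256091016 -2.046243806855887
0.6420898123513574 -1.9470025030876175
bottle 0
rack 0
chest_bar 95
the job is handed in; nothing more can be done
```

The job is done and handed in at about 71 s of the 210 s allowed. Two cartons were on the mat, yellow caps and green caps, and both are now in the shut drawer with the bar back in its brackets.

- **Bar off and drawer open:** I lifted the bar straight up out of both brackets and stood it on the clear bench to the right, grip up. The drawer was then pulled open about 195 mm.
- **Cartons:** Each was set down on the drawer floor in slow steps until I felt contact. The wrist view afterwards showed both square to the drawer. Their outlines measured about 44.5 x 88 mm at the expected height, so they stand upright and flat. The mat is empty, and neither carton was knocked aside during the run.
- **Drawer shut:** I slid it in slowly to its stop. The handle's distance to the chest edge matches the starting value to within about 0.1 mm (56.70 against 56.74 mm).
- **Bar back on:** It touched down at the seated height, and the wrist view puts the grip at x = 0.668 m, turned 2.0°, matching the start. It sits about 3–4 mm further along the brackets sideways than before; the pixels that differ around the bar between the first and last scene pictures fit that.
- **Other items:** The bottle and tube rack show no change between the first and last pictures. I checked the pen cup only by eye in the top view, where it looks unmoved.

No final check failed. The largest wrist force I saw was about 13 N, against the limit of 120 N.

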